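# Drive the missing peg into the cup rack

## Task

Take the spare wooden peg out of the grey parts holder, stand its screw shank in the empty hole of the cup-drying rack, and drive it in: push down firmly (some 15 newtons; twice that may split the wood) while turning it clockwise, so that the thread bites, regripping as needed, until its collar sits down on the board. Let go with the peg standing upright, and leave the other things on the worktop alone.

Things in the scene. Friction and masses are not known exactly. Their poses are not given: they have to be found in the camera images.
- peg: loose cup peg, 78 mm tall, about 90 g; origin at the centre of its foot, z up along it. Steel self-tapping shank 19 mm in diameter from 0 to 22 mm, wooden collar 33 mm in diameter from 22 to 28 mm, round wooden handle 26 mm in diameter from 29 to 72 mm (grip it there from above), rounded top with a red dot. Starts upright in a well of the parts holder.
- peg_collar (a point): centre of the underside of the peg's collar, 22 mm above its foot; z up. Fully home, it is level with pilot_hole, within about 1 mm once let go. The wood under the shank gives by about 0.05 mm a newton and springs back when let go, so near the end keep turning under the push until it has surely arrived; extra turning does no harm, the peg then just slips round.
- peg_tip (a point): centre of the peg's foot (z up), which bears on the wood. Only turning clockwise, seen from above, under a push drives it: 12 mm a full turn, so half a turn (3.1 rad) in all, plus what slips. Under about 8 N of push it mostly slips round; 13 to 20 N serves. Pushing alone does not drive it. Foot, hole wall and collar together must not be pressed with over 40 N.
- pilot_hole (a point): centre of the mouth of the rack's empty hole, on the board's top face, 30 mm above the worktop; z up. The hole is 22 mm wide, a loose fit. Pushed in without turning, the shank stops 16 mm deep on uncut wood, the collar 6 mm above the board. Released to regrip, the peg stands by itself in the hole.
- rack: cup-drying rack: fixed light wooden board 200 x 240 x 30 mm (x, y, z), origin at the centre of its underside, z up. Four peg places at x and y = +/-55 mm; three carry fitted pegs that stand 55.5 mm above the board (collar 33 mm, handle 26 mm in diameter); the one at (-55, -55) mm is the empty hole.
- holder: grey plastic parts holder, fixed, 70 x 120 x 28 mm, origin at the centre of its underside, with two wells of 25 mm diameter at y = -30 and +30 mm; the peg starts in the one at -30 mm, its collar on the holder's top; the other is empty.
- preserve_jar: bystander: jar with white lid, 68 mm wide, 84 mm tall, origin under its centre
- cup: bystander: white cup with a red line, 82 x 112 x 94 mm, origin under its centre
- spotted_cup: bystander: white cup with blue dots, 90 x 120 x 93 mm, origin under its centre
- lemon: bystander: lemon, 78 x 55 x 56 mm, origin under its centre
- tin: bystander: low tin, 75 mm wide, 58 mm tall, origin under its centre
- pepper: bystander: spice jar with dark cap, 45 mm wide, 105 mm tall, origin under its centre
There are look-alikes about, which are no part of the job. Leave any green look-alike of the peg alone.

How it is judged:
By the outcome, as a careful person would: the job done as asked, in the order asked, and still so for the second after the job is handed in, with the robot touching nothing.
It also fails if it takes over 72 s, if anything falls off the work surface, if the arm or the gripper's body presses on something with over 40 N, if the wrist force passes 120 N, or if a joint passes its speed limit or range.

## Robot

A 6-joint arm with a two-finger parallel gripper is mounted at the origin on a cart in front of the work surface, level with it; the furniture and walls round the work are solid. World frame = base frame: x ahead of the robot, y to its left, z up, the work surface at z = 0. Lengths are in m, angles in degrees, forces in N, time in s.
With the tool pointing down it reaches from about 0.275 to 0.725 m from the base axis. Payload 5.6 kg.
Tool frame: the origin (TCP) lies midway between the tips of the shut fingers; the grasp point (between the pads) lies 19 mm behind it (pinch_z is the distance from the TCP to the grasp point, in m); z points along the fingers, y is the direction in which the jaws open and shut (so a half turn about z gives the same grasp; the last joint's range is limited). The gripper opens to 85 mm and grips with 20 to 120 N. Pads are 22 mm wide; open, the fingers measure 114 mm over their backs; the gripper's body (76 mm by 85 mm) begins 54 mm behind the grasp point. The pads swing forward as they close: fully open they stand 13 mm farther back than shut.
Start: joints at [90.447, 14.616, 6.199, 0, -81.583, -16.306], TCP at [0.15, 0.529, 0.231] pointing down, gripper open.
Joint ranges: [-168.99, 168.99], [-69.2, 112.95], [-62.41, 85.93], [-164.36, 98.24], [-168.68, -3.75], [-174.98, 174.98]. Speed limits (degrees/s): [147.25, 147.25, 180, 180, 180, 180].

## Interface

Orientations are given as a 3x3 rotation matrix whose columns are the frame's x, y, z axes.
In Python, from plant import * gives the robot as it stands.
- The arm moves only by the tool servo_tool, never from a script. Its argument "targets" is a list of rows, each an object of numbers: "rx", "ry", "rz": the turn, a rotation vector about the tool's x, y, z in rad; "dx", "dy", "dz": the shift along the tool's x, y, z in m; "hand": the opening in per cent of the stroke, from 0 (shut) to 100 (fully open). In form: [{"rx": .., "ry": .., "rz": .., "dx": .., "dy": .., "dz": .., "hand": ..}, ...]. A call has exactly 8 rows; each row is the pose to reach, as a shift and turn from the pose measured when the call began, along the tool's axes at that moment; what a row does not reach only later rows make up. A row lasts 1/12 s, in which the tool goes at most 41.7 mm and 7.16 degrees, less where a joint would pass 70% of its speed; a pose out of reach is approached as far as the arm can. A call with a gripper value outside its range is refused whole. The fingers move at their own pace and stop on an object; "grip_force" is the grip in N (left out, the last holds). Time passes only in rows, so rows that repeat a pose let the fingers close, or fill a call up. It gives the time, the measured TCP pose, the force and the opening at its end, in the units of the state.
- get_obs(): the state, without advancing time (a new reading comes with each control period).
- grab_frame(name): name is "scene" or "top" or "wrist"; returns a dict with "color" (420x560x3 uint8, red, green, blue), "fx", "fy", "cx", "cy" (pixels), "rvec" (rotation vector, rad) and "tvec" (3), from world to camera coordinates, as OpenCV has them. Camera axes: x right, y down, z forward; pixel columns grow to the right and rows downward; lengths in m; the calibration is good to about 2 mm. The wrist camera is an equidistant fisheye: a pixel r from the principal point sees the ray r / f radians off the axis. A picture is of the moment at which its call begins. There is no depth.
- hand_in(): hands the job in, once; it reports no verdict.
The state is a dict: "t": time; "joints": joint angles; "dq": joint speeds; "tau": joint torques, N m; "eef_pos": TCP position; "tool_rot": TCP orientation; "force": force on the tool from outside, world axes, zero at the start; "ft_torque": the same for the moment, N m; "finger_gap": opening from 0.0 (shut) to 1.0 (fully open).
Only numpy, scipy, OpenCV 4.12 (cv2) and the standard library are available. Lean on these libraries where they do the work, as an engineer would, in place of code of your own. Each camera call takes 0.05 s, during which the arm holds its last target.

## Working session

There is one attempt and no reset: what is moved stays moved. The work goes in short steps, Python scripts to look and compute and a tool call to move; the robot and the scene stay as the last step left them, time stands still between calls to the robot, and variables do not carry over. Pictures are saved under pics/ and viewed, and the job is handed in when it is done.

Besides the shell and the picture viewer there is one more tool, called as name(argument=value, ...), one argument or row to a line, values as JSON. servo_tool: Moves the arm, as the interface text tells. Its arguments: {"type":"object","properties":{"targets":{"type":"array","items":{"type":"object","properties":{"rx":{"type":"number"},"ry":{"type":"number"},"rz":{"type":"number"},"dx":{"type":"number"},"dy":{"type":"number"},"dz":{"type":"number"},"hand":{"type":"number"}}}},"grip_force":{"type":"number"}},"required":["targets"]}

```bash
ls && mkdir -p pics
python3 - <<'E'
from plant import *
import cv2, numpy as np
o=get_obs()
for k,v in o.items(): print(k, np.round(v,4).tolist() if not isinstance(v,(str,)) else v)
for n in ("scene","top","wrist"):
    f=grab_frame(n)
    cv2.imwrite(f"pics/{n}0.png", f["color"][:,:,::-1])
    print(n,{k:np.round(v,4).tolist() if hasattr(v,'__len__') else v for k,v in f.items() if k!="color"})
E
```

```text
pics
t 0.0
joints [90.4464, 14.6538, 6.1314, -0.031, -81.582, -16.3068]
dq [0.0247, 0.0231, -0.029, 0.0193, -0.0918, -0.053]
tau [-0.001, -38.6636, 23.7938, 5.3651, -0.0062, -0.0]
eef_pos [0.1501, 0.5286, 0.2304]
tool_rot [[0.9619, -0.2734, -0.0005], [-0.2734, -0.9619, -0.0018], [-0.0, 0.0019, -1.0]]
force [0.1972, -0.1827, 0.2367]
ft_torque [-0.0176, -0.0071, -0.0144]
finger_gap 1.0006
scene {'fx': 519.2023125678218, 'fy': 519.2023125678218, 'cx': 280.3994919533502, 'cy': 213.21475860188863, 'rvec': [2.229, -1.1396, 0.4065], 'tvec': [-0.3107, 0.473, 1.4682]}
top {'fx': 383.560560983147, 'fy': 383.560560983147, 'cx': 277.05031504624304, 'cy': 208.72475137704086, 'rvec': [2.1903, -2.1716, 0.0986], 'tvec': [0.0926, 0.637, 1.0197]}
wrist {'fx': 325.19226210127806, 'fy': 325.19226210127806, 'cx': 280.7628766615834, 'cy': 219.0722282539344, 'rvec': [-1.7792, 2.3562, 0.3329], 'tvec': [0.5498, -0.0356, 0.3797]}
```

View pics/scene0.png

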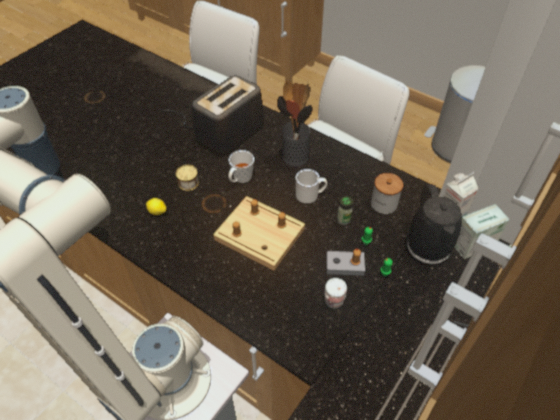

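View pics/top0.png

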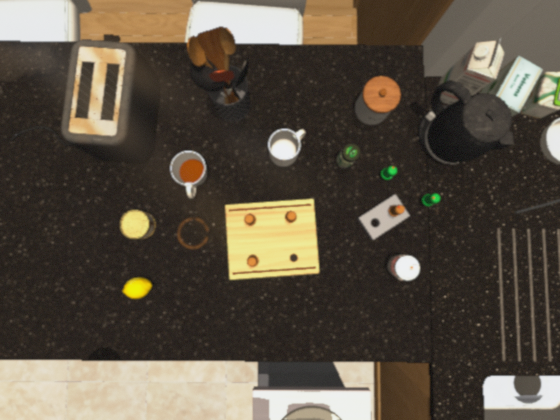

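View pics/wrist0.png

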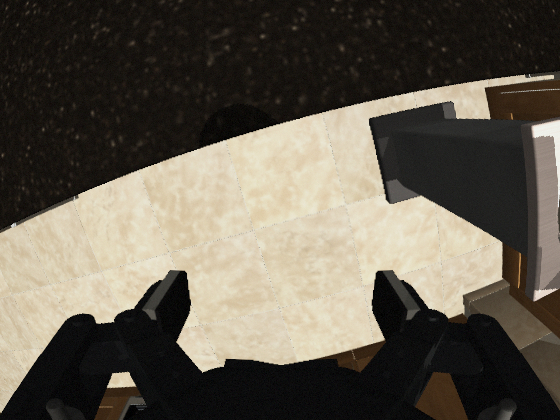

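```bash
cat > h.py <<'E'
from plant import *
import cv2, numpy as np
def save(f,name,box=None,s=1):
    im=f["color"][:,:,::-1]
    if box: 
        x0,y0,x1,y1=box; im=im[y0:y1,x0:x1]
    if s!=1: im=cv2.resize(np.ascontiguousarray(im),None,fx=s,fy=s,interpolation=cv2.INTER_CUBIC)
    cv2.imwrite("pics/"+name+".png",im)
def Rt(f): return cv2.Rodrigues(np.array(f["rvec"],float))[0],np.array(f["tvec"],float).reshape(3)
def proj(f,P,fish=False):
    R,t=Rt(f); c=np.atleast_2d(P)@R.T+t
    if fish:
        r=np.linalg.norm(c[:,:2],axis=1); th=np.arctan2(r,c[:,2]); k=th/np.maximum(r,1e-9)
        return np.c_[f["fx"]*c[:,0]*k+f["cx"],f["fy"]*c[:,1]*k+f["cy"]]
    return np.c_[f["fx"]*c[:,0]/c[:,2]+f["cx"],f["fy"]*c[:,1]/c[:,2]+f["cy"]]
def ray(f,uv,fish=False):
    R,t=Rt(f); x=(uv[0]-f["cx"])/f["fx"]; y=(uv[1]-f["cy"])/f["fy"]
    if fish:
        th=np.hypot(x,y); d=np.array([x*np.sin(th)/max(th,1e-9),y*np.sin(th)/max(th,1e-9),np.cos(th)])
    else: d=np.array([x,y,1.])
    return -R.T@t, R.T@d
def atz(f,uv,z,fish=False):
    o,d=ray(f,uv,fish); return o+d*(z-o[2])/d[2]
E
python3 - <<'E'
from h import *
f=grab_frame("top"); g=grab_frame("scene")
print(proj(f,[[0,0,0],[.15,.529,.23],[.4,0,0]]), proj(g,[[0,0,0],[.15,.529,.23],[.4,0,0]]))
save(f,"topA",(340,140,470,300),6 if False else 4)
save(f,"topB",(215,190,330,290),6)
save(g,"scA",(310,180,420,320),5 if False else 4)
save(g,"scB",(205,185,315,275),6)
for n,uv,z in [("peg",(397,210),.084),("hole",(293,257),.03)]: print(n,atz(f,uv,z))
E
```

```text
[[311.88464113 448.34799577]
 [ 69.19426632 430.8716462 ]
 [311.98047514 295.55402515]] [[170.54442067 380.4632366 ]
 [ 63.7983257  210.92347492]
 [256.64484584 281.97233632]]
peg [ 0.63079824 -0.21136354  0.084     ]
hole [0.50593826 0.05408636 0.03      ]
```

View pics/topA.png

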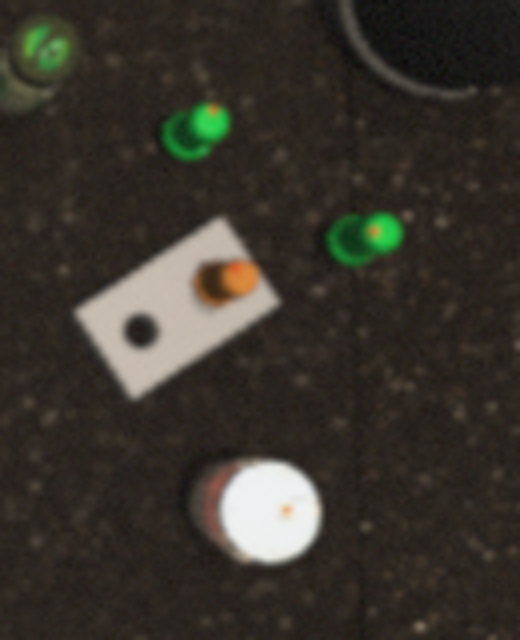

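View pics/topB.png

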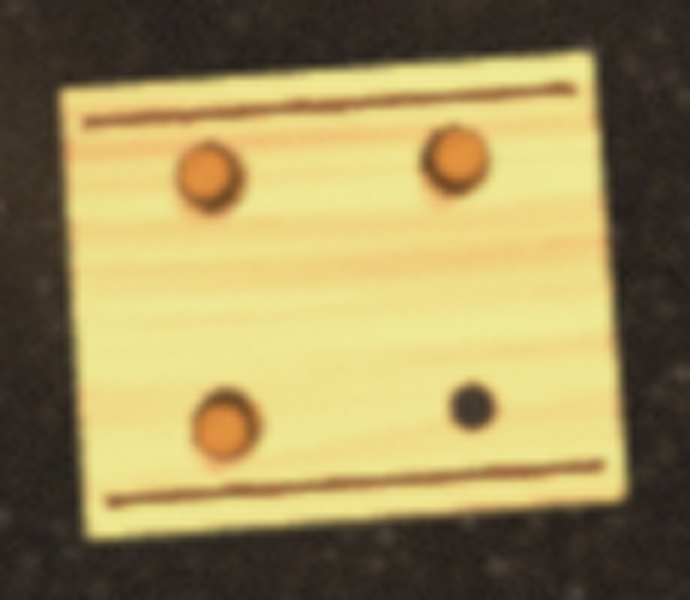

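View pics/scA.png

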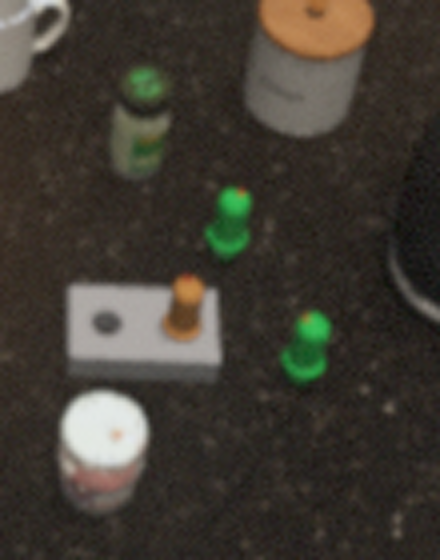

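View pics/scB.png

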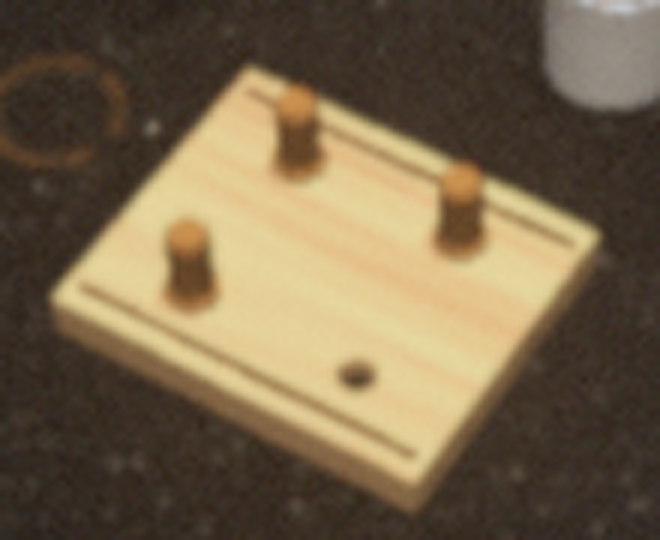

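```bash
cat > fit.py <<'E'
from h import *
from scipy.optimize import least_squares
f=grab_frame("top"); g=grab_frame("scene")
def c2p(u,s,x0,y0): u=np.array(u,float); return (u+.5)/s-.5+np.array([x0,y0])
def tf(p,L): 
    c,s=np.cos(p[2]),np.sin(p[2]); L=np.array(L,float); return np.c_[p[0]+c*L[:,0]-s*L[:,1],p[1]+s*L[:,0]+c*L[:,1],L[:,2]]
def fit(p0,obs):
    def r(p): return np.concatenate([(proj(F,tf(p,L))-uv).ravel() for F,L,uv in obs])
    s=least_squares(r,p0); return s.x, s.fun.reshape(-1,2)
# rack top crop corners: image TL, TR, BR, BL ; x up,y left
h=.03
Lc=[[.1,.12,h],[.1,-.12,h],[-.1,-.12,h],[-.1,.12,h],[-.055,-.055,h]]
ut=c2p([[58,90],[594,50],[629,499],[87,541],[472,406]],6,215,190)
us=c2p([[250,66],[601,236],[414,486],[52,300],[356,375]],6,205,185)
for nm,obs in [("top",[(f,Lc,ut)]),("scene",[(g,Lc,us)]),("both",[(f,Lc,ut),(g,Lc,us)])]:
    x,res=fit([.55,.1,0],obs); print("rack",nm,np.round(x,4),"hole",np.round(tf(x,[Lc[4]])[0],4)); print(np.round(res,1).tolist())
print("hole direct",atz(f,ut[4],h),atz(g,us[4],h))
# holder: corners. top crop 4x
h=.028
# long side along y (120), short x (70). peg well y=-30
ut=c2p([[75,312],[222,217],[281,301],[136,399],[141,331]],4,340,140)
us=c2p([[67,286],[219,288],[220,365],[68,362],[107,322]],4,310,180)
# orientation: y+ toward the empty well(left in both), x+ : up
Lh=[[.035,.06,h],[.035,-.06,h],[-.035,-.06,h],[-.035,.06,h],[0,.03,h]]
for nm,obs in [("top",[(f,Lh,ut)]),("scene",[(g,Lh,us)]),("both",[(f,Lh,ut),(g,Lh,us)])]:
    x,res=fit([.63,-.18,.5],obs); print("holder",nm,np.round(x,4),"peg",np.round(tf(x,[[0,-.03,h]])[0],4)); print(np.round(res,1).tolist())
pt=c2p([241,276],4,340,140); ps=c2p([188,286],4,310,180)
print("peg direct",atz(f,pt,.080),atz(g,ps,.080))
E
python3 fit.py
```

```text
rack top [0.5553 0.1122 0.0826] hole [0.505  0.0529 0.03  ]
[[0.6, 0.3], [-0.8, 0.6], [-0.5, -0.4], [0.5, -0.6], [0.2, 0.1]]
rack scene [0.5581 0.1088 0.0749] hole [0.5074 0.0498 0.03  ]
[[0.1, 0.7], [-0.4, -0.1], [-0.1, -0.2], [0.1, -0.3], [0.2, 0.0]]
rack both [0.5564 0.1109 0.0802] hole [0.5059 0.0517 0.03  ]
[[1.2, -0.2], [-0.2, 0.3], [-0.1, -0.7], [0.9, -1.1], [0.7, -0.2], [-0.9, 0.8], [-1.2, -0.2], [-0.7, -0.2], [-0.7, -0.1], [-0.5, 0.1]]
hole direct [0.50527565 0.05341021 0.03      ] [0.50710922 0.05041148 0.03      ]
holder top [ 0.6178 -0.1941  0.5894] peg [ 0.6345 -0.219   0.028 ]
[[0.4, 0.1], [-0.2, -0.2], [-0.3, 0.2], [-0.3, -0.1], [0.3, 0.0]]
holder scene [ 0.6203 -0.1969  0.5873] peg [ 0.6369 -0.2219  0.028 ]
[[0.5, 0.2], [-1.1, 0.9], [0.0, -0.4], [0.6, -0.9], [-0.1, 0.3]]
holder both [ 0.6188 -0.1953  0.5886] peg [ 0.6354 -0.2203  0.028 ]
[[0.9, -0.3], [0.3, -0.5], [0.2, -0.2], [0.2, -0.5], [0.7, -0.3], [-0.2, 0.3], [-1.8, 0.9], [-0.6, -0.4], [-0.0, -0.8], [-0.8, 0.4]]
peg direct [ 0.63477964 -0.22017903  0.08      ] [ 0.63966433 -0.22054332  0.08      ]
```

Candidates in the top picture: the orange peg in the grey holder (399,210), green look-alikes (390,172) and (432,199), and fitted rack pegs (250,220), (291,217), (253,261). The peg I want is the orange one in the holder, with a red dot on top, confirmed in the close crop. The empty hole is at (293,257). I'm moving above the holder now.

servo_tool(
  targets=[
    {"dx": 0.02, "dy": 0.018, "dz": 0, "rz": -0.04, "hand": 65},
    {"dx": 0.05, "dy": 0.044, "dz": 0, "rz": -0.09, "hand": 65},
    {"dx": 0.08, "dy": 0.07, "dz": 0, "rz": -0.14, "hand": 65},
    {"dx": 0.11, "dy": 0.096, "dz": 0, "rz": -0.19, "hand": 65},
    {"dx": 0.14, "dy": 0.122, "dz": 0, "rz": -0.24, "hand": 65},
    {"dx": 0.17, "dy": 0.149, "dz": 0, "rz": -0.3, "hand": 65},
    {"dx": 0.2, "dy": 0.175, "dz": 0, "rz": -0.35, "hand": 65},
    {"dx": 0.23, "dy": 0.201, "dz": 0, "rz": -0.4, "hand": 65},
  ],
)

```text
validation failed for argument at $.ta...
```

```bash
cat > go.py <<'E'
from h import *
import sys
from scipy.spatial.transform import Rotation as Ro
# usage: go.py x y z yaw(deg of tool x)
def rel(o,P,yaw=None):
    R=np.array(o["tool_rot"]); p=np.array(o["eef_pos"])
    d=R.T@(np.array(P)-p)
    if yaw is None: yaw=np.degrees(np.arctan2(R[1,0],R[0,0]))
    c,s=np.cos(np.radians(yaw)),np.sin(np.radians(yaw))
    T=np.array([[c,s,0],[s,-c,0],[0,0,-1.]])
    return d,Ro.from_matrix(R.T@T).as_rotvec()
if __name__=="__main__":
    o=get_obs(); R=np.array(o["tool_rot"])
    print("t",o["t"],"J",np.round(o["joints"],1),"p",np.round(o["eef_pos"],4),"yaw",np.round(np.degrees(np.arctan2(R[1,0],R[0,0])),2),"zaxis",np.round(R[:,2],4),"F",np.round(o["force"],2),"M",np.round(o["ft_torque"],3),"gap",np.round(o["finger_gap"],3))
    a=[float(v) for v in sys.argv[1:]]
    if a:
        d,r=rel(o,a[:3],a[3] if len(a)>3 else None); print("d",np.round(d,4),"r",np.round(r,4))
E
python3 go.py 0.635 -0.22 0.17 51
```

```text
t 0.35 J [ 90.4  14.6   6.2  -0.  -81.6 -16.3] p [0.1503 0.529  0.2311] yaw -15.86 zaxis [-1.e-04 -4.e-04 -1.e+00] F [-0.3  -0.11  0.67] M [-0.042 -0.017 -0.028] gap 1.001
d [0.671  0.5879 0.0613] r [ 4.000e-04  2.000e-04 -1.167e+00]
```

servo_tool(
  targets=[
    {"rx": 0, "ry": 0, "rz": -0.04, "dx": 0.02, "dy": 0.018, "dz": 0, "hand": 65},
    {"rx": 0, "ry": 0, "rz": -0.09, "dx": 0.05, "dy": 0.044, "dz": 0, "hand": 65},
    {"rx": 0, "ry": 0, "rz": -0.14, "dx": 0.08, "dy": 0.07, "dz": 0, "hand": 65},
    {"rx": 0, "ry": 0, "rz": -0.19, "dx": 0.11, "dy": 0.096, "dz": 0, "hand": 65},
    {"rx": 0, "ry": 0, "rz": -0.24, "dx": 0.14, "dy": 0.122, "dz": 0, "hand": 65},
    {"rx": 0, "ry": 0, "rz": -0.3, "dx": 0.17, "dy": 0.149, "dz": 0, "hand": 65},
    {"rx": 0, "ry": 0, "rz": -0.35, "dx": 0.2, "dy": 0.175, "dz": 0, "hand": 65},
    {"rx": 0, "ry": 0, "rz": -0.4, "dx": 0.23, "dy": 0.201, "dz": 0, "hand": 65},
  ],
)

```text
t: 1.02
eef_pos: [0.3171, 0.271, 0.2315]
tool_rot: [[0.992, 0.126, 0.0], [0.126, -0.992, 0.0], [0.0, -0.0, -1.0]]
force: [1.5, 1.0, -0.3]
finger_gap: 0.65
```

servo_tool(
  targets=[
    {"rx": 0, "ry": 0, "rz": -0.05, "dx": 0.016, "dy": 0.033, "dz": 0, "hand": 65},
    {"rx": 0, "ry": 0, "rz": -0.1, "dx": 0.032, "dy": 0.066, "dz": 0, "hand": 65},
    {"rx": 0, "ry": 0, "rz": -0.15, "dx": 0.048, "dy": 0.1, "dz": 0, "hand": 65},
    {"rx": 0, "ry": 0, "rz": -0.2, "dx": 0.064, "dy": 0.133, "dz": 0, "hand": 65},
    {"rx": 0, "ry": 0, "rz": -0.25, "dx": 0.08, "dy": 0.166, "dz": 0, "hand": 65},
    {"rx": 0, "ry": 0, "rz": -0.3, "dx": 0.096, "dy": 0.2, "dz": 0, "hand": 65},
    {"rx": 0, "ry": 0, "rz": -0.35, "dx": 0.112, "dy": 0.233, "dz": 0, "hand": 65},
    {"rx": 0, "ry": 0, "rz": -0.4, "dx": 0.128, "dy": 0.266, "dz": 0, "hand": 65},
  ],
)

```text
t: 1.68
eef_pos: [0.4782, 0.0214, 0.2316]
tool_rot: [[0.863, 0.504, 0.001], [0.504, -0.863, 0.001], [0.001, -0.0, -1.0]]
force: [0.3, 1.9, 0.2]
finger_gap: 0.65
```

```bash
python3 go.py 0.635 -0.22 0.18 51
```

```text
t 1.6833 J [ 21.4   6.4  -3.9  -0.  -79.6  98.9] p [0.4782 0.0214 0.2316] yaw 30.29 zaxis [ 9.e-04  6.e-04 -1.e+00] F [0.29 1.9  0.19] M [ 0.11  -0.111 -0.039] gap 0.65
d [0.0136 0.2875 0.0516] r [ 1.000e-04 -1.000e-03 -3.614e-01]
```

servo_tool(
  targets=[
    {"rx": 0, "ry": 0, "rz": -0.05, "dx": 0.002, "dy": 0.038, "dz": 0, "hand": 65},
    {"rx": 0, "ry": 0, "rz": -0.1, "dx": 0.004, "dy": 0.077, "dz": 0, "hand": 65},
    {"rx": 0, "ry": 0, "rz": -0.16, "dx": 0.006, "dy": 0.116, "dz": 0.005, "hand": 65},
    {"rx": 0, "ry": 0, "rz": -0.21, "dx": 0.008, "dy": 0.155, "dz": 0.01, "hand": 65},
    {"rx": 0, "ry": 0, "rz": -0.26, "dx": 0.01, "dy": 0.194, "dz": 0.02, "hand": 65},
    {"rx": 0, "ry": 0, "rz": -0.31, "dx": 0.012, "dy": 0.233, "dz": 0.03, "hand": 65},
    {"rx": 0, "ry": 0, "rz": -0.36, "dx": 0.014, "dy": 0.27, "dz": 0.04, "hand": 65},
    {"rx": 0, "ry": 0, "rz": -0.36, "dx": 0.014, "dy": 0.287, "dz": 0.05, "hand": 65},
  ],
)

```text
t: 2.35
eef_pos: [0.6362, -0.223, 0.1796]
tool_rot: [[0.63, 0.776, -0.001], [0.776, -0.63, 0.0], [-0.0, -0.001, -1.0]]
force: [-0.9, 0.6, -1.0]
finger_gap: 0.649
```

```bash
python3 go.py 0.635 -0.22 0.18 51
python3 - <<'E'
from h import *
f=grab_frame("wrist"); save(f,"w1"); 
R,t=Rt(f); print("cam",-R.T@t,"axis",R[2])
print(proj(f,[[0.635,-.22,.08],[.506,.0515,.03]],True))
g=grab_frame("scene"); save(g,"s1")
print((get_obs()["eef_pos"],get_obs()["t"]))
E
```

```text
t 2.35 J [ -6.1  29.9  21.6  -0.  -81.8 147. ] p [ 0.6362 -0.223   0.1796] yaw 50.93 zaxis [-7.e-04  1.e-04 -1.e+00] F [-0.95  0.56 -0.96] M [0.168 0.164 0.101] gap 0.649
d [ 0.0016 -0.0028 -0.0004] r [-0.0006  0.0003 -0.0012]
cam [ 0.6817412  -0.16791195  0.32297925] axis [-0.1756528  -0.2158883  -0.96048859]
[[276.41291229 218.44532172]
 [ 31.11756003  92.99953422]]
(array([ 0.63467755, -0.22179725,  0.17737416]), 2.45)
```

View pics/w1.png

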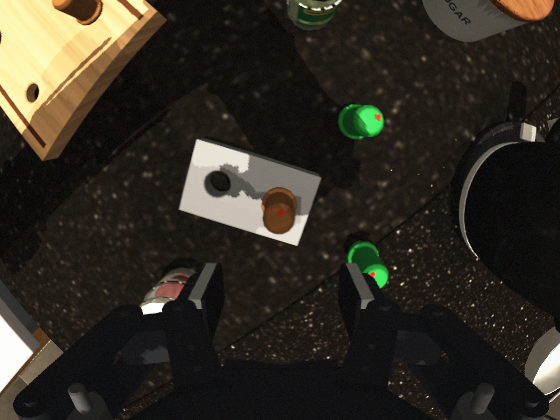

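View pics/s1.png

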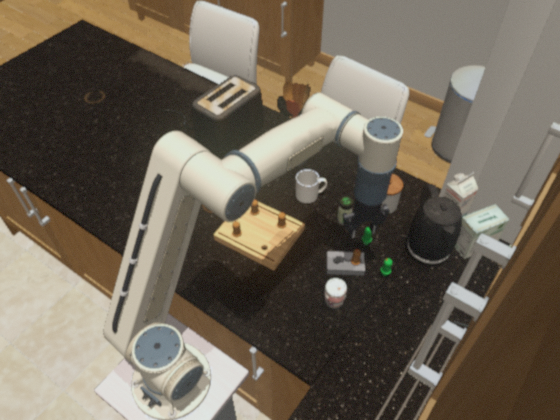

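Run:
```python
from h import *
f=grab_frame("wrist"); save(f,"w1c",(170,120,330,260),5); save(f,"w1d",(0,60,80,160),7)
o=get_obs(); print(o["eef_pos"],o["t"])
for uv in [(281,213)]: print(atz(f,uv,.084,True))
print(atz(f,(32.5,92),.03,True), atz(f,(217,183),.028,True))
```

```text
[ 0.63469569 -0.22054423  0.17917956] 2.5
[ 0.63971985 -0.21618392  0.084     ]
[0.5078162  0.05168905 0.03      ] [ 0.60236491 -0.16808926  0.028     ]
```

View pics/w1c.png

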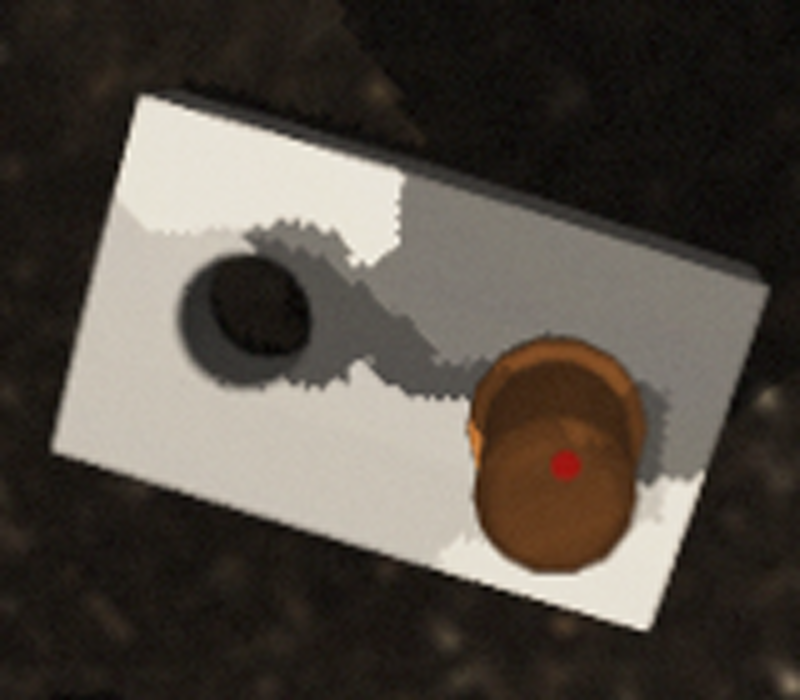

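View pics/w1d.png

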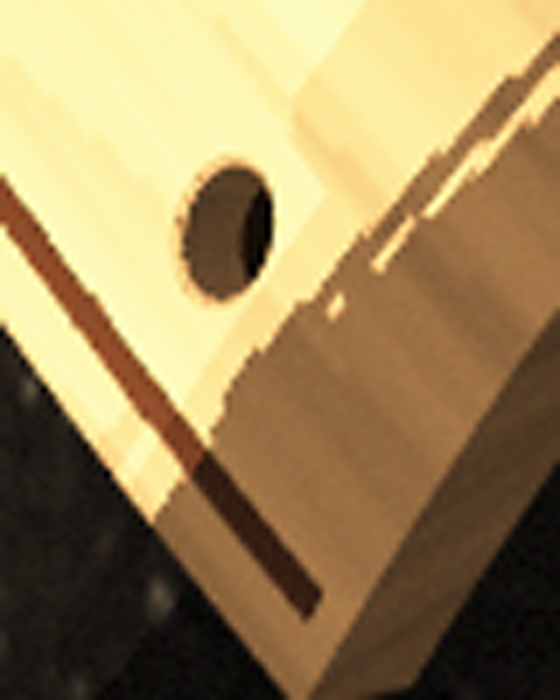

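Run:
```python
from h import *
from scipy.optimize import least_squares
f=grab_frame("wrist")
o=get_obs(); print(o["eef_pos"],o["t"])
c=lambda u:(np.array(u,float)+.5)/5-.5+np.array([170,120])
h=.028
L=np.array([[.035,.06,h],[.035,-.06,h],[-.035,-.06,h],[-.035,.06,h],[0,.03,h]])
uv=c([[138,95],[770,288],[648,632],[52,450],[245,320]])
def tf(p,L):
    k,s=np.cos(p[2]),np.sin(p[2]); return np.c_[p[0]+k*L[:,0]-s*L[:,1],p[1]+s*L[:,0]+k*L[:,1],L[:,2]]
s=least_squares(lambda p:(proj(f,tf(p,L),True)-uv).ravel(),[.62,-.195,.59]); print(s.x,s.fun.reshape(-1,2).round(2).tolist()); print("peg",tf(s.x,np.array([[0,-.03,h]])))
print("collar",atz(f,c([557,424]),.033,True),"top",atz(f,c([555,487]),.074,True))
d=lambda u:(np.array(u,float)+.5)/7-.5+np.array([0,60])
print("hole",atz(f,d([227,230]),.03,True))
```

```text
[ 0.63491668 -0.21969809  0.18080986] 2.55
[ 0.61918937 -0.19366913  0.57933058] [[0.89, 0.39], [-0.85, -0.08], [-0.45, -0.59], [0.49, -0.21], [-0.0, 0.32]]
peg [[ 0.63561329 -0.21877401  0.028     ]]
collar [ 0.63598836 -0.2196166   0.033     ] top [ 0.63556457 -0.21976108  0.074     ]
hole [0.506119   0.05408066 0.03      ]
```

Wrist picture: the orange peg with its red dot is at (281,213) and the empty well at (218,183). Fitting these puts the peg at about (0.6357, -0.2197). The jaws are lined up between the two green pegs, so I'm going down.

servo_tool(
  targets=[
    {"rx": 0, "ry": 0, "rz": 0, "dx": 0.0005, "dy": 0.0005, "dz": 0.02, "hand": 65},
    {"rx": 0, "ry": 0, "rz": 0, "dx": 0.0005, "dy": 0.0005, "dz": 0.042, "hand": 65},
    {"rx": 0, "ry": 0, "rz": 0, "dx": 0.0005, "dy": 0.0005, "dz": 0.064, "hand": 65},
    {"rx": 0, "ry": 0, "rz": 0, "dx": 0.0005, "dy": 0.0005, "dz": 0.086, "hand": 65},
    {"rx": 0, "ry": 0, "rz": 0, "dx": 0.0005, "dy": 0.0005, "dz": 0.106, "hand": 65},
    {"rx": 0, "ry": 0, "rz": 0, "dx": 0.0005, "dy": 0.0005, "dz": 0.124, "hand": 65},
    {"rx": 0, "ry": 0, "rz": 0, "dx": 0.0005, "dy": 0.0005, "dz": 0.138, "hand": 65},
    {"rx": 0, "ry": 0, "rz": 0, "dx": 0.0005, "dy": 0.0005, "dz": 0.138, "hand": 65},
  ],
)

```text
t: 3.22
eef_pos: [0.6337, -0.2177, 0.0406]
tool_rot: [[0.63, 0.776, -0.005], [0.776, -0.63, 0.002], [-0.001, -0.005, -1.0]]
force: [-0.8, -0.1, -0.5]
finger_gap: 0.651
```

```bash
python3 go.py 0.6357 -0.2197 0.042 51
python3 - <<'E'
from h import *
f=grab_frame("wrist"); save(f,"w2")
E
```

```text
t 3.2167 J [-5.700e+00  3.430e+01  8.400e+00 -1.000e-01 -6.440e+01  1.467e+02] p [ 0.6337 -0.2177  0.0406] yaw 50.92 zaxis [-0.0047  0.0023 -1.    ] F [-0.77 -0.06 -0.51] M [-0.005  0.143  0.022] gap 0.651
d [-0.0003  0.0027 -0.0014] r [-0.0051  0.0012 -0.0015]
```

View pics/w2.png

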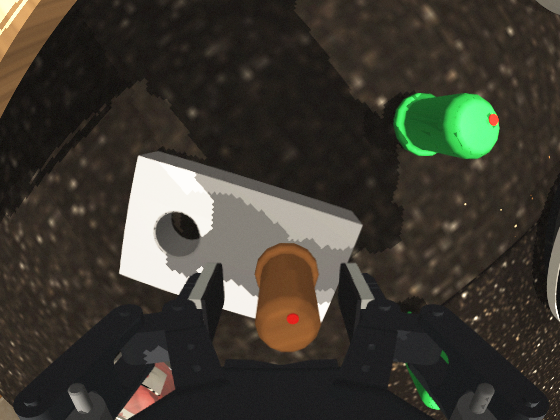

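```bash
python3 go.py 0.6357 -0.2197 0.042 51
```

```text
t 3.2667 J [-5.700e+00  3.430e+01  8.600e+00 -1.000e-01 -6.450e+01  1.467e+02] p [ 0.6348 -0.2183  0.0426] yaw 50.93 zaxis [-0.0023  0.0011 -1.    ] F [-0.38 -0.25  0.81] M [-0.064 -0.034  0.01 ] gap 0.65
d [-0.0005  0.0016  0.0006] r [-0.0025  0.0006 -0.0012]
```

servo_tool(
  targets=[
    {"rx": 0, "ry": 0, "rz": 0, "dx": -0.0003, "dy": 0.0012, "dz": 0.0005, "hand": 60},
    {"rx": 0, "ry": 0, "rz": 0, "dx": -0.0003, "dy": 0.0012, "dz": 0.0005, "hand": 40},
    {"rx": 0, "ry": 0, "rz": 0, "dx": -0.0003, "dy": 0.0012, "dz": 0.0005, "hand": 20},
    {"rx": 0, "ry": 0, "rz": 0, "dx": -0.0003, "dy": 0.0012, "dz": 0.0005, "hand": 0},
    {"rx": 0, "ry": 0, "rz": 0, "dx": -0.0003, "dy": 0.0012, "dz": 0.0005, "hand": 0},
    {"rx": 0, "ry": 0, "rz": 0, "dx": -0.0003, "dy": 0.0012, "dz": 0.0005, "hand": 0},
    {"rx": 0, "ry": 0, "rz": 0, "dx": -0.0003, "dy": 0.0012, "dz": 0.0005, "hand": 0},
    {"rx": 0, "ry": 0, "rz": 0, "dx": -0.0003, "dy": 0.0012, "dz": 0.0005, "hand": 0},
  ],
  grip_force=80,
)

```text
t: 3.93
eef_pos: [0.6366, -0.2194, 0.044]
tool_rot: [[0.63, 0.777, 0.001], [0.777, -0.63, 0.0], [0.001, 0.0, -1.0]]
force: [-0.3, 1.6, 6.0]
finger_gap: 0.283
```

```bash
python3 go.py 0.6357 -0.2197 0.042 51
python3 - <<'E'
from h import *
f=grab_frame("wrist"); save(f,"w3")
E
```

```text
t 3.9333 J [ -5.8  34.3   8.8  -0.  -64.5 146.7] p [ 0.6366 -0.2194  0.044 ] yaw 50.95 zaxis [ 8.e-04  4.e-04 -1.e+00] F [-0.28  1.64  5.99] M [0.571 0.305 0.024] gap 0.283
d [-0.0008 -0.0005  0.002 ] r [ 0.0003 -0.0008 -0.0008]
```

View pics/w3.png

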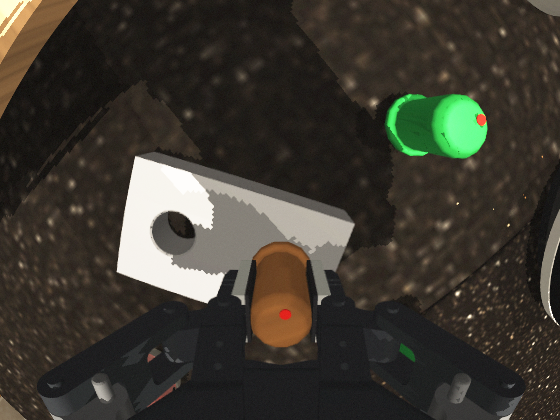

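The jaws hold the peg: gap 0.283, with the peg's red dot between the pads at (285,314). Lifting.

servo_tool(
  targets=[
    {"rx": 0, "ry": 0, "rz": 0, "dx": 0, "dy": 0, "dz": -0.006, "hand": 0},
    {"rx": 0, "ry": 0, "rz": 0, "dx": 0, "dy": 0, "dz": -0.018, "hand": 0},
    {"rx": 0, "ry": 0, "rz": 0, "dx": 0, "dy": 0, "dz": -0.034, "hand": 0},
    {"rx": 0, "ry": 0, "rz": 0, "dx": 0, "dy": 0, "dz": -0.052, "hand": 0},
    {"rx": 0, "ry": 0, "rz": 0, "dx": 0, "dy": 0, "dz": -0.072, "hand": 0},
    {"rx": 0, "ry": 0, "rz": 0, "dx": 0, "dy": 0, "dz": -0.092, "hand": 0},
    {"rx": 0, "ry": 0, "rz": 0, "dx": 0, "dy": 0, "dz": -0.11, "hand": 0},
    {"rx": 0, "ry": 0, "rz": 0, "dx": 0, "dy": 0, "dz": -0.12, "hand": 0},
  ],
)

```text
t: 4.65
eef_pos: [0.6371, -0.2199, 0.1669]
tool_rot: [[0.63, 0.777, 0.004], [0.777, -0.63, -0.001], [0.002, 0.003, -1.0]]
force: [0.2, 0.1, -0.8]
finger_gap: 0.279
```

```bash
python3 go.py 0.506 0.0525 0.164 98
```

```text
t 4.65 J [ -5.8  30.   19.9   0.  -79.7 146.7] p [ 0.6371 -0.2199  0.1669] yaw 50.95 zaxis [ 3.9e-03 -6.0e-04 -1.0e+00] F [ 0.23  0.13 -0.82] M [-0.018 -0.097  0.027] gap 0.279
d [ 0.1289 -0.2735  0.0023] r [ 4.100e-03 -5.000e-04 -8.213e-01]
```

servo_tool(
  targets=[
    {"rx": 0, "ry": 0, "rz": -0.08, "dx": 0.012, "dy": -0.026, "dz": 0, "hand": 0},
    {"rx": 0, "ry": 0, "rz": -0.18, "dx": 0.028, "dy": -0.06, "dz": 0, "hand": 0},
    {"rx": 0, "ry": 0, "rz": -0.29, "dx": 0.046, "dy": -0.098, "dz": 0, "hand": 0},
    {"rx": 0, "ry": 0, "rz": -0.4, "dx": 0.064, "dy": -0.136, "dz": 0, "hand": 0},
    {"rx": 0, "ry": 0, "rz": -0.51, "dx": 0.082, "dy": -0.174, "dz": 0, "hand": 0},
    {"rx": 0, "ry": 0, "rz": -0.62, "dx": 0.1, "dy": -0.212, "dz": 0, "hand": 0},
    {"rx": 0, "ry": 0, "rz": -0.73, "dx": 0.116, "dy": -0.246, "dz": 0, "hand": 0},
    {"rx": 0, "ry": 0, "rz": -0.82, "dx": 0.129, "dy": -0.2735, "dz": 0.002, "hand": 0},
  ],
)

```text
t: 5.32
eef_pos: [0.5044, 0.0547, 0.1645]
tool_rot: [[-0.144, 0.99, 0.004], [0.99, 0.144, 0.0], [-0.0, 0.004, -1.0]]
force: [0.8, 0.8, -1.3]
finger_gap: 0.276
```

```bash
python3 - <<'E'
from h import *
for n in ("wrist","scene","top"):
    f=grab_frame(n); save(f,n+"4")
    print(proj(f,[[.506,.0525,.03]],n=="wrist"))
E
python3 go.py 0.506 0.0525 0.164 98
```

```text
[[280.28865771 210.98491392]]
[[263.21291616 247.00348013]]
[[293.58939847 256.98169188]]
t 5.4667 J [ 2.390e+01  1.150e+01 -7.700e+00  1.000e-01 -7.050e+01  1.642e+02] p [0.505  0.0543 0.1643] yaw 98.14 zaxis [ 3.6e-03 -2.0e-04 -1.0e+00] F [ 0.35  0.42 -0.91] M [-0.108 -0.078 -0.018] gap 0.283
d [-0.0019  0.0008  0.0003] r [0.0036 0.0007 0.0024]
```

View pics/wrist4.png

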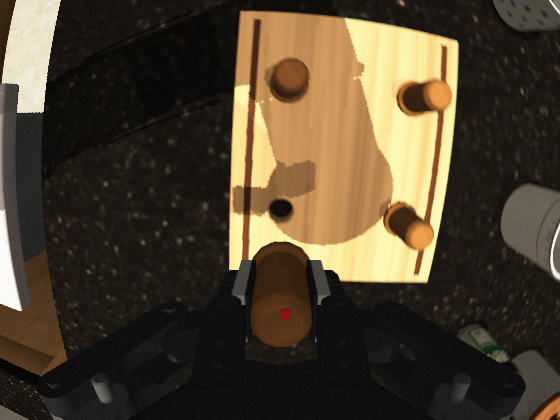

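View pics/scene4.png

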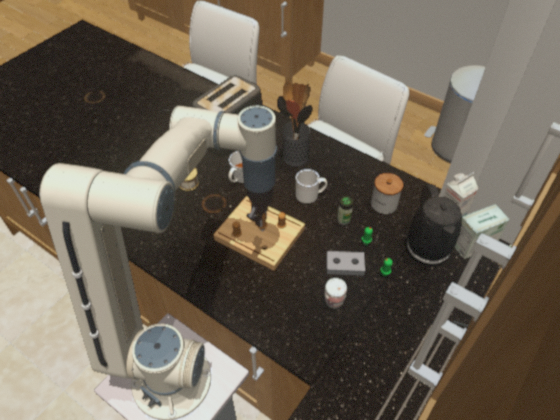

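Run:
```python
from h import *
f=grab_frame("wrist"); save(f,"w5c",(240,180,320,240),8)
o=get_obs(); print(o["t"],o["eef_pos"])
np.save("f5.npy",np.array([f[k] for k in("fx","fy","cx","cy")]+list(f["rvec"])+list(f["tvec"])))
R,t=Rt(f); print(-R.T@t, R[2])
```

```text
5.5167 [0.50562804 0.05320558 0.16432395]
[0.49533644 0.12454421 0.30771029] [ 0.04344925 -0.27579068 -0.96023521]
```

View pics/w5c.png

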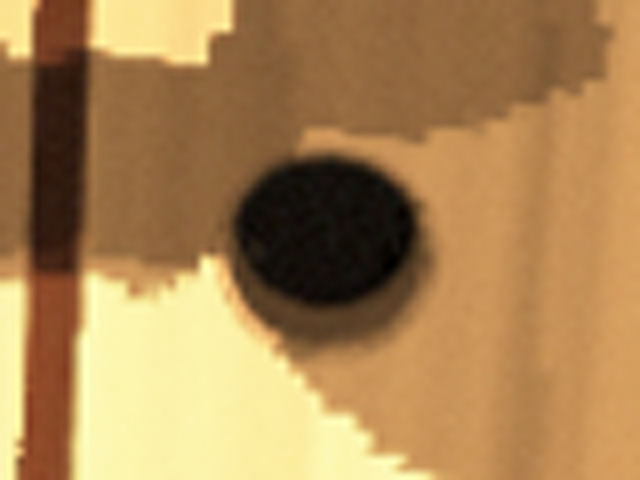

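Run:
```python
from h import *
a=np.load("f5.npy"); f=dict(fx=a[0],fy=a[1],cx=a[2],cy=a[3],rvec=a[4:7],tvec=a[7:10])
print("hole",atz(f,(281.06,210.56),.03,True))
g=grab_frame("wrist"); save(g,"w6c",(230,230,330,360),6)
o=get_obs(); R=np.array(o["tool_rot"]); p=np.array(o["eef_pos"]); print(o["t"],p,R[:,2])
print("hole2",atz(g,(281.06,210.56),.03,True))
for s in (.0,-.010,-.030,-.036,-.040): 
    q=proj(g,[p+R@np.array([0,0,s])],True)[0]; print(s,q,(q-[230,230]+.5)*6-.5)
```

```text
hole [0.50705651 0.05256691 0.03      ]
5.5667 [0.50597792 0.05249537 0.16422171] [ 3.77770010e-03 -7.71171634e-04 -9.99992567e-01]
hole2 [0.50772866 0.05145127 0.03      ]
0.0 [279.25510369 277.73340769] [298.03062215 288.90044613]
-0.01 [279.17955544 287.30867028] [297.57733263 346.35202171]
-0.03 [279.00133452 310.20990816] [296.50800713 483.75944897]
-0.036 [278.93950537 318.26206869] [296.13703223 532.07241214]
-0.04 [278.89582098 323.98584617] [295.87492586 566.41507704]
```

View pics/w6c.png

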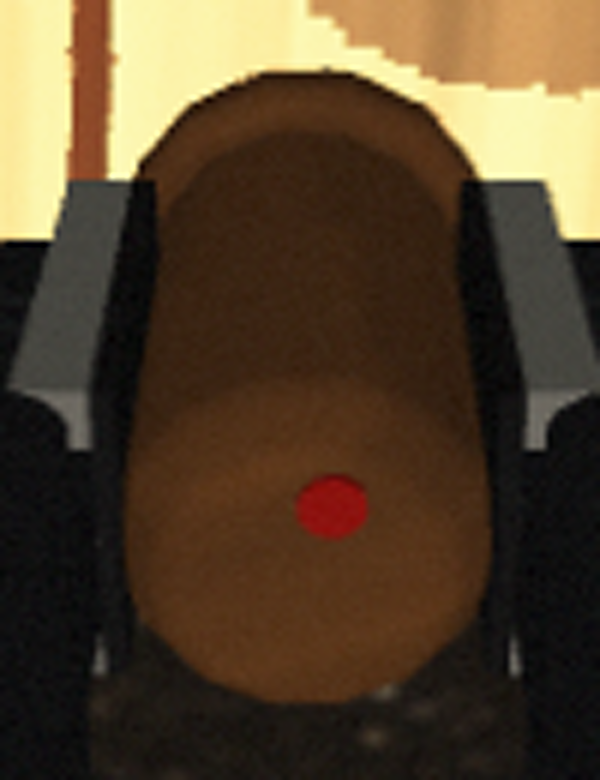

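Run:
```python
from h import *
g=grab_frame("wrist")
o=get_obs(); R=np.array(o["tool_rot"]); p=np.array(o["eef_pos"]); print(o["t"],p,R[:,2])
th=np.linspace(0,2*np.pi,181)
def circ(r,s,ox=0,oy=0):
    P=np.c_[ox+r*np.cos(th),oy+r*np.sin(th),0*th+s]@R.T+p
    q=(proj(g,P,True)-[230,230]+.5)*6-.5
    return q[:,0].min(),q[:,0].max(),q[:,1].min(),q[:,1].max()
for fz in (.036,.038,.040):
  for ox in (-.001,0,.001):
    print(fz,ox,"collar bot",np.round(circ(.0165,fz-.022,ox)),"collar top",np.round(circ(.0165,fz-.028,ox)),"handle lo",np.round(circ(.013,fz-.029,ox)),"hi72",np.round(circ(.013,fz-.072,ox)),"78",np.round(circ(.006,fz-.078,ox)))
print(np.round(atz(g,(281.06,210.56),.03,True),4))
```

```text
5.6167 [0.50623621 0.05204897 0.16419249] [ 3.81879660e-03 -8.18908710e-04 -9.99992373e-01]
0.036 -0.001 collar bot [112. 484.  51. 388.] collar top [105. 490.  75. 421.] handle lo [145. 450. 119. 392.] hi72 [ 96. 493. 370. 695.] 78 [199. 390. 515. 668.]
0.036 0 collar bot [111. 484.  40. 379.] collar top [105. 490.  64. 411.] handle lo [145. 450. 107. 383.] hi72 [ 96. 494. 356. 684.] 78 [198. 390. 502. 656.]
0.036 0.001 collar bot [111. 484.  29. 369.] collar top [104. 490.  52. 401.] handle lo [144. 450.  96. 373.] hi72 [ 95. 495. 342. 673.] 78 [198. 391. 488. 644.]
0.038 -0.001 collar bot [114. 482.  43. 378.] collar top [107. 488.  67. 410.] handle lo [147. 448. 110. 381.] hi72 [ 99. 491. 355. 678.] 78 [200. 389. 498. 650.]
0.038 0 collar bot [113. 482.  32. 368.] collar top [107. 488.  55. 400.] handle lo [146. 448.  99. 372.] hi72 [ 99. 491. 341. 666.] 78 [200. 389. 484. 638.]
0.038 0.001 collar bot [113. 483.  21. 359.] collar top [107. 488.  44. 390.] handle lo [146. 449.  88. 362.] hi72 [ 98. 492. 327. 655.] 78 [199. 389. 471. 626.]
0.04 -0.001 collar bot [116. 480.  35. 367.] collar top [110. 486.  59. 399.] handle lo [148. 447. 101. 371.] hi72 [102. 488. 340. 660.] 78 [202. 388. 481. 632.]
0.04 0 collar bot [115. 480.  25. 358.] collar top [109. 486.  47. 389.] handle lo [148. 447.  90. 361.] hi72 [101. 489. 326. 649.] 78 [201. 388. 468. 620.]
0.04 0.001 collar bot [115. 481.  14. 349.] collar top [109. 486.  36. 380.] handle lo [148. 447.  79. 351.] hi72 [101. 490. 313. 638.] 78 [201. 388. 454. 608.]
[0.5081 0.0507 0.03  ]
```

```bash
python3 go.py 0.5058 0.0540 0.077 98
```

```text
t 5.6167 J [ 2.360e+01  1.160e+01 -7.600e+00  1.000e-01 -7.060e+01  1.642e+02] p [0.5062 0.052  0.1642] yaw 97.86 zaxis [ 3.8e-03 -8.0e-04 -1.0e+00] F [ 0.67 -1.63 -1.08] M [-0.03   0.017  0.005] gap 0.277
d [ 0.0021 -0.0005  0.0872] r [ 0.0037  0.0013 -0.0024]
```

servo_tool(
  targets=[
    {"rx": 0.003, "ry": 0.001, "rz": 0, "dx": 0.002, "dy": -0.0005, "dz": 0.012, "hand": 0},
    {"rx": 0.003, "ry": 0.001, "rz": 0, "dx": 0.002, "dy": -0.0005, "dz": 0.028, "hand": 0},
    {"rx": 0.003, "ry": 0.001, "rz": 0, "dx": 0.002, "dy": -0.0005, "dz": 0.044, "hand": 0},
    {"rx": 0.003, "ry": 0.001, "rz": 0, "dx": 0.002, "dy": -0.0005, "dz": 0.06, "hand": 0},
    {"rx": 0.003, "ry": 0.001, "rz": 0, "dx": 0.002, "dy": -0.0005, "dz": 0.074, "hand": 0},
    {"rx": 0.003, "ry": 0.001, "rz": 0, "dx": 0.002, "dy": -0.0005, "dz": 0.083, "hand": 0},
    {"rx": 0.003, "ry": 0.001, "rz": 0, "dx": 0.002, "dy": -0.0005, "dz": 0.087, "hand": 0},
    {"rx": 0.003, "ry": 0.001, "rz": 0, "dx": 0.002, "dy": -0.0005, "dz": 0.087, "hand": 0},
  ],
)

```text
t: 6.28
eef_pos: [0.5056, 0.0531, 0.0764]
tool_rot: [[-0.135, 0.991, -0.001], [0.991, 0.135, -0.001], [-0.001, -0.001, -1.0]]
force: [0.1, -0.7, -0.4]
finger_gap: 0.279
```

```bash
python3 - <<'E'
from h import *
f=grab_frame("wrist"); save(f,"w7"); g=grab_frame("scene"); save(g,"s7c",(200,170,320,280),6)
E
python3 go.py 0.5058 0.0540 0.077 98
```

```text
t 6.3833 J [ 2.370e+01  1.590e+01 -1.560e+01  1.000e-01 -5.850e+01  1.641e+02] p [0.5064 0.0536 0.0778] yaw 97.83 zaxis [ 1.6e-03 -2.0e-04 -1.0e+00] F [-0.38 -0.04 -0.44] M [-0.022  0.013  0.003] gap 0.277
d [ 0.0005 -0.0006  0.0008] r [ 0.0015  0.0004 -0.003 ]
```

View pics/w7.png

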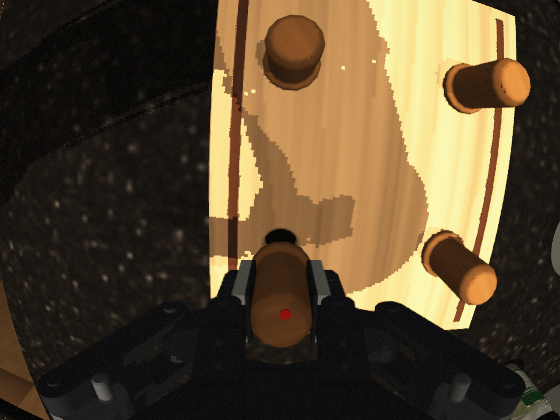

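View pics/s7c.png

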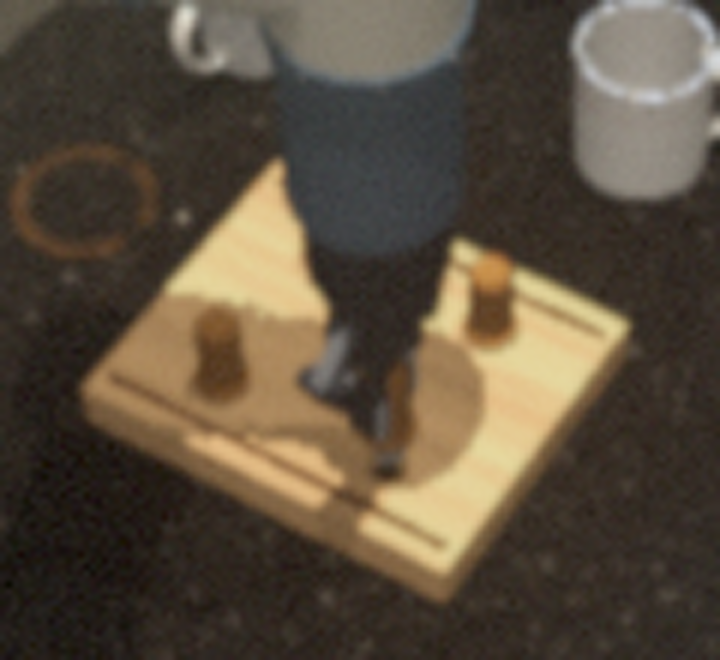

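Run:
```python
from h import *
f=grab_frame("wrist"); save(f,"w8c",(235,215,330,265),8)
o=get_obs(); R=np.array(o["tool_rot"]); p=np.array(o["eef_pos"]); print(o["t"],p,R[:,2])
th=np.linspace(0,2*np.pi,361)
X=np.array([R[0,0],R[1,0],0]);Y=np.array([R[0,1],R[1,1],0])
cr=lambda q:(q-[235,215]+.5)*8-.5
def ext(P): q=cr(proj(f,P,True)); return np.round([q[:,0].min(),q[:,0].max(),q[:,1].min(),q[:,1].max()],1)
for ox in (-.003,-.002,-.001,0,.001,.002):
    H=np.array([p[0],p[1],.03])+ox*X+.011*(np.cos(th)[:,None]*X+np.sin(th)[:,None]*Y)
    print("hole at TCP+ox",ox,ext(H))
for fz in (.036,.037,.038):
  for ox in (-.003,-.002,-.001,0):
    C=[np.c_[ox+.0165*np.cos(th),.0165*np.sin(th),0*th+fz-s]@R.T+p for s in (.022,.028)]
    Hn=np.c_[ox+.013*np.cos(th),.013*np.sin(th),0*th+fz-.029]@R.T+p
    print("collar",fz,ox,ext(C[0]),ext(C[1]),"handle",ext(Hn))
```

```text
6.4333 [0.50653537 0.05383711 0.07805433] [ 2.21894559e-03  7.71967861e-05 -9.99997535e-01]
hole at TCP+ox -0.003 [217.7 497.  125.4 385.9]
hole at TCP+ox -0.002 [217.4 497.2 113.1 374.5]
hole at TCP+ox -0.001 [217.2 497.4 100.8 363. ]
hole at TCP+ox 0 [216.9 497.6  88.4 351.5]
hole at TCP+ox 0.001 [216.7 497.8  76.  340. ]
hole at TCP+ox 0.002 [216.4 498.   63.5 328.5]
collar 0.036 -0.003 [109.1 604.5 209.2 656.6] [100.6 612.2 242.3 700.8] handle [153.4 559.2 300.5 663.4]
collar 0.036 -0.002 [108.5 605.  194.6 644.2] [ 99.9 612.8 227.2 688. ] handle [152.9 559.6 285.6 650.3]
collar 0.036 -0.001 [108.  605.5 179.9 631.6] [ 99.3 613.3 212.  675.2] handle [152.4 560.  270.6 637.2]
collar 0.036 0 [107.4 606.  165.1 619. ] [ 98.7 613.9 196.8 662.4] handle [151.9 560.4 255.5 624. ]
collar 0.037 -0.003 [110.5 603.3 203.9 649.5] [102.  610.9 236.6 693.2] handle [154.6 558.1 294.5 655.9]
collar 0.037 -0.002 [109.9 603.7 189.4 637.1] [101.4 611.5 221.6 680.6] handle [154.1 558.5 279.7 642.9]
collar 0.037 -0.001 [109.4 604.2 174.7 624.6] [100.8 612.  206.5 667.8] handle [153.6 559.  264.8 629.9]
collar 0.037 0 [108.8 604.7 160.  612. ] [100.2 612.5 191.4 655. ] handle [153.1 559.4 249.8 616.7]
collar 0.038 -0.003 [111.9 602.  198.7 642.5] [103.5 609.6 231.  685.8] handle [155.8 557.1 288.6 648.5]
collar 0.038 -0.002 [111.3 602.5 184.2 630.1] [102.9 610.1 216.1 673.1] handle [155.3 557.5 273.8 635.6]
collar 0.038 -0.001 [110.8 603.  169.7 617.6] [102.3 610.7 201.1 660.4] handle [154.8 557.9 259.  622.6]
collar 0.038 0 [110.2 603.5 155.  605.1] [101.7 611.2 186.  647.6] handle [154.3 558.3 244.1 609.5]
```

View pics/w8c.png

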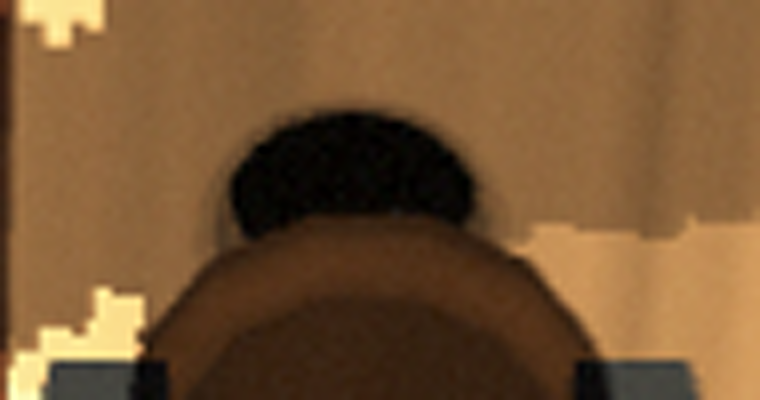

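servo_tool(
  targets=[
    {"rx": 0.001, "ry": 0, "rz": 0, "dx": 0.0016, "dy": -0.001, "dz": 0.002, "hand": 0},
    {"rx": 0.001, "ry": 0, "rz": 0, "dx": 0.0016, "dy": -0.001, "dz": 0.004, "hand": 0},
    {"rx": 0.001, "ry": 0, "rz": 0, "dx": 0.0016, "dy": -0.001, "dz": 0.006, "hand": 0},
    {"rx": 0.001, "ry": 0, "rz": 0, "dx": 0.0016, "dy": -0.001, "dz": 0.008, "hand": 0},
    {"rx": 0.001, "ry": 0, "rz": 0, "dx": 0.0016, "dy": -0.001, "dz": 0.01, "hand": 0},
    {"rx": 0.001, "ry": 0, "rz": 0, "dx": 0.0016, "dy": -0.001, "dz": 0.012, "hand": 0},
    {"rx": 0.001, "ry": 0, "rz": 0, "dx": 0.0016, "dy": -0.001, "dz": 0.013, "hand": 0},
    {"rx": 0.001, "ry": 0, "rz": 0, "dx": 0.0016, "dy": -0.001, "dz": 0.013, "hand": 0},
  ],
)

```text
t: 7.1
eef_pos: [0.5051, 0.0552, 0.0647]
tool_rot: [[-0.136, 0.991, 0.001], [0.991, 0.136, -0.0], [-0.0, 0.001, -1.0]]
force: [-0.5, -0.7, -1.7]
finger_gap: 0.283
```

```bash
python3 - <<'E'
from h import *
f=grab_frame("wrist"); save(f,"w9c",(235,215,330,275),8)
E
python3 go.py 0.5058 0.0550 0.06 98
```

```text
t 7.15 J [ 23.9  16.6 -16.7   0.  -56.6 163.9] p [0.5053 0.0552 0.0649] yaw 97.84 zaxis [ 9.e-04 -2.e-04 -1.e+00] F [ 0.49 -0.02 -1.37] M [-0.02  -0.04  -0.059] gap 0.277
d [-0.0003  0.0005  0.0049] r [ 0.0008  0.0004 -0.0028]
```

View pics/w9c.png

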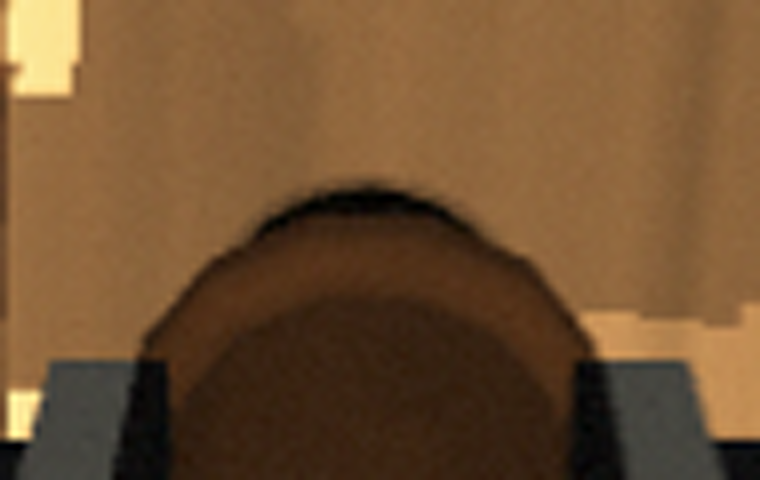

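servo_tool(
  targets=[
    {"rx": 0, "ry": 0, "rz": 0, "dx": 0, "dy": 0, "dz": 0.0015, "hand": 0},
    {"rx": 0, "ry": 0, "rz": 0, "dx": 0, "dy": 0, "dz": 0.003, "hand": 0},
    {"rx": 0, "ry": 0, "rz": 0, "dx": 0, "dy": 0, "dz": 0.0045, "hand": 0},
    {"rx": 0, "ry": 0, "rz": 0, "dx": 0, "dy": 0, "dz": 0.006, "hand": 0},
    {"rx": 0, "ry": 0, "rz": 0, "dx": 0, "dy": 0, "dz": 0.0075, "hand": 0},
    {"rx": 0, "ry": 0, "rz": 0, "dx": 0, "dy": 0, "dz": 0.009, "hand": 0},
    {"rx": 0, "ry": 0, "rz": 0, "dx": 0, "dy": 0, "dz": 0.01, "hand": 0},
    {"rx": 0, "ry": 0, "rz": 0, "dx": 0, "dy": 0, "dz": 0.01, "hand": 0},
  ],
)

```text
t: 7.82
eef_pos: [0.5051, 0.0552, 0.0546]
tool_rot: [[-0.136, 0.991, 0.0], [0.991, 0.136, -0.0], [-0.0, 0.0, -1.0]]
force: [0.2, -0.8, -1.0]
finger_gap: 0.284
```

```bash
python3 go.py 0.5055 0.0550 0.052 98
```

```text
t 7.8167 J [ 23.9  17.3 -17.5   0.  -55.2 163.9] p [0.5051 0.0552 0.0546] yaw 97.84 zaxis [ 4.e-04 -4.e-04 -1.e+00] F [ 0.18 -0.8  -1.04] M [ 0.001  0.017 -0.01 ] gap 0.284
d [-0.0002  0.0004  0.0026] r [ 0.0003  0.0004 -0.0028]
```

servo_tool(
  targets=[
    {"rx": 0, "ry": 0, "rz": 0, "dx": 0, "dy": 0, "dz": 0.0005, "hand": 0},
    {"rx": 0, "ry": 0, "rz": 0, "dx": 0, "dy": 0, "dz": 0.001, "hand": 0},
    {"rx": 0, "ry": 0, "rz": 0, "dx": 0, "dy": 0, "dz": 0.0015, "hand": 0},
    {"rx": 0, "ry": 0, "rz": 0, "dx": 0, "dy": 0, "dz": 0.002, "hand": 0},
    {"rx": 0, "ry": 0, "rz": 0, "dx": 0, "dy": 0, "dz": 0.0025, "hand": 0},
    {"rx": 0, "ry": 0, "rz": 0, "dx": 0, "dy": 0, "dz": 0.003, "hand": 0},
    {"rx": 0, "ry": 0, "rz": 0, "dx": 0, "dy": 0, "dz": 0.003, "hand": 0},
    {"rx": 0, "ry": 0, "rz": 0, "dx": 0, "dy": 0, "dz": 0.003, "hand": 0},
  ],
)

```text
t: 8.48
eef_pos: [0.5051, 0.0552, 0.0517]
tool_rot: [[-0.136, 0.991, 0.001], [0.991, 0.136, -0.0], [-0.0, 0.0, -1.0]]
force: [0.1, -0.4, -0.8]
finger_gap: 0.284
```

```bash
python3 go.py 0.5055 0.0550 0.052 98
```

```text
t 8.4833 J [ 23.9  17.5 -17.7   0.  -54.8 163.9] p [0.5051 0.0552 0.0517] yaw 97.84 zaxis [ 5.e-04 -4.e-04 -1.e+00] F [ 0.14 -0.36 -0.8 ] M [-0.024  0.172  0.002] gap 0.284
d [-0.0002  0.0003 -0.0003] r [ 0.0005  0.0004 -0.0027]
```

servo_tool(
  targets=[
    {"rx": 0, "ry": 0, "rz": 0, "dx": 0, "dy": 0, "dz": 0.0003, "hand": 0},
    {"rx": 0, "ry": 0, "rz": 0, "dx": 0, "dy": 0, "dz": 0.0006, "hand": 0},
    {"rx": 0, "ry": 0, "rz": 0, "dx": 0, "dy": 0, "dz": 0.0009, "hand": 0},
    {"rx": 0, "ry": 0, "rz": 0, "dx": 0, "dy": 0, "dz": 0.0012, "hand": 0},
    {"rx": 0, "ry": 0, "rz": 0, "dx": 0, "dy": 0, "dz": 0.0015, "hand": 0},
    {"rx": 0, "ry": 0, "rz": 0, "dx": 0, "dy": 0, "dz": 0.0015, "hand": 0},
    {"rx": 0, "ry": 0, "rz": 0, "dx": 0, "dy": 0, "dz": 0.0015, "hand": 0},
    {"rx": 0, "ry": 0, "rz": 0, "dx": 0, "dy": 0, "dz": 0.0015, "hand": 0},
  ],
)

```text
t: 9.15
eef_pos: [0.5053, 0.0552, 0.051]
tool_rot: [[-0.137, 0.991, 0.001], [0.991, 0.137, -0.0], [-0.001, 0.001, -1.0]]
force: [-2.9, -0.3, 7.6]
finger_gap: 0.278
```

```bash
python3 go.py 0.5055 0.0550 0.052 98
```

```text
t 9.15 J [ 2.400e+01  1.750e+01 -1.780e+01  1.000e-01 -5.460e+01  1.639e+02] p [0.5053 0.0552 0.051 ] yaw 97.86 zaxis [ 1.2e-03 -5.0e-04 -1.0e+00] F [-2.9  -0.27  7.63] M [ 0.046  1.167 -0.035] gap 0.278
d [-0.0002  0.0002 -0.001 ] r [ 0.0011  0.0006 -0.0024]
```

servo_tool(
  targets=[
    {"rx": 0, "ry": 0, "rz": 0.05, "dx": 0, "dy": 0, "dz": 0.0014, "hand": 0},
    {"rx": 0, "ry": 0, "rz": 0.1, "dx": 0, "dy": 0.0001, "dz": 0.0019, "hand": 0},
    {"rx": 0, "ry": 0, "rz": 0.2, "dx": -0.0001, "dy": 0.0004, "dz": 0.002, "hand": 0},
    {"rx": 0, "ry": 0, "rz": 0.3, "dx": -0.0001, "dy": 0.0006, "dz": 0.0022, "hand": 0},
    {"rx": 0, "ry": 0, "rz": 0.4, "dx": -0.0002, "dy": 0.0009, "dz": 0.0024, "hand": 0},
    {"rx": 0, "ry": 0, "rz": 0.5, "dx": -0.0004, "dy": 0.0012, "dz": 0.0026, "hand": 0},
    {"rx": 0, "ry": 0, "rz": 0.6, "dx": -0.0005, "dy": 0.0014, "dz": 0.0027, "hand": 0},
    {"rx": 0, "ry": 0, "rz": 0.7, "dx": -0.0007, "dy": 0.0017, "dz": 0.0028, "hand": 0},
  ],
)

```text
t: 9.82
eef_pos: [0.5085, 0.0547, 0.0502]
tool_rot: [[0.537, 0.844, 0.005], [0.844, -0.537, -0.001], [0.002, 0.004, -1.0]]
force: [-3.8, -0.6, 13.4]
finger_gap: 0.281
```

```bash
python3 go.py 0.506 0.052 0.05
```

```text
t 9.8167 J [ 23.8  17.8 -17.6   0.2 -54.4 123.6] p [0.5085 0.0547 0.0502] yaw 57.54 zaxis [ 4.5e-03 -6.0e-04 -1.0e+00] F [-3.77 -0.63 13.38] M [-0.232  1.409  0.089] gap 0.281
d [-0.0036 -0.0006  0.0002] r [ 0.0042 -0.0019 -0.    ]
```

servo_tool(
  targets=[
    {"rx": 0.004, "ry": -0.002, "rz": 0.1, "dx": -0.0002, "dy": 0.0001, "dz": 0.0022, "hand": 0},
    {"rx": 0.004, "ry": -0.002, "rz": 0.2, "dx": -0.0003, "dy": 0.0004, "dz": 0.0024, "hand": 0},
    {"rx": 0.004, "ry": -0.002, "rz": 0.3, "dx": -0.0003, "dy": 0.0007, "dz": 0.0026, "hand": 0},
    {"rx": 0.004, "ry": -0.002, "rz": 0.4, "dx": -0.0004, "dy": 0.001, "dz": 0.0028, "hand": 0},
    {"rx": 0.004, "ry": -0.002, "rz": 0.5, "dx": -0.0006, "dy": 0.0012, "dz": 0.003, "hand": 0},
    {"rx": 0.004, "ry": -0.002, "rz": 0.6, "dx": -0.0007, "dy": 0.0015, "dz": 0.0031, "hand": 0},
    {"rx": 0.004, "ry": -0.002, "rz": 0.7, "dx": -0.0009, "dy": 0.0017, "dz": 0.0033, "hand": 0},
    {"rx": 0.004, "ry": -0.002, "rz": 0.8, "dx": -0.0011, "dy": 0.002, "dz": 0.0034, "hand": 0},
  ],
)

```text
t: 10.48
eef_pos: [0.51, 0.0525, 0.049]
tool_rot: [[0.98, 0.199, 0.002], [0.199, -0.98, 0.001], [0.003, -0.0, -1.0]]
force: [-5.8, 0.7, 17.9]
finger_gap: 0.28
```

```bash
python3 go.py 0.506 0.052 0.05
```

```text
t 10.4833 J [ 23.4  18.  -17.4   0.  -54.4  78.1] p [0.51   0.0525 0.049 ] yaw 11.49 zaxis [ 0.0024  0.001  -1.    ] F [-5.78  0.66 17.88] M [0.133 2.677 0.148] gap 0.28
d [-0.004  -0.0003 -0.001 ] r [-0.0005 -0.0025  0.    ]
```

servo_tool(
  targets=[
    {"rx": 0, "ry": -0.002, "rz": 0.1, "dx": -0.0005, "dy": 0.0002, "dz": 0.002, "hand": 0},
    {"rx": 0, "ry": -0.002, "rz": 0.2, "dx": -0.0008, "dy": 0.0005, "dz": 0.0021, "hand": 0},
    {"rx": 0, "ry": -0.002, "rz": 0.3, "dx": -0.0008, "dy": 0.0008, "dz": 0.0023, "hand": 0},
    {"rx": 0, "ry": -0.002, "rz": 0.4, "dx": -0.0009, "dy": 0.0011, "dz": 0.0025, "hand": 0},
    {"rx": 0, "ry": -0.002, "rz": 0.5, "dx": -0.0011, "dy": 0.0013, "dz": 0.0027, "hand": 0},
    {"rx": 0, "ry": -0.002, "rz": 0.6, "dx": -0.0012, "dy": 0.0016, "dz": 0.0029, "hand": 0},
    {"rx": 0, "ry": -0.002, "rz": 0.7, "dx": -0.0014, "dy": 0.0018, "dz": 0.003, "hand": 0},
    {"rx": 0, "ry": -0.002, "rz": 0.8, "dx": -0.0016, "dy": 0.0021, "dz": 0.0032, "hand": 0},
  ],
)

```text
t: 11.15
eef_pos: [0.5095, 0.0501, 0.0481]
tool_rot: [[0.823, -0.567, 0.003], [-0.567, -0.823, 0.001], [0.002, -0.002, -1.0]]
force: [-6.0, -0.0, 18.9]
finger_gap: 0.28
```

```bash
python3 go.py 0.506 0.052 0.05
```

```text
t 11.15 J [ 23.2  18.  -17.6   0.  -54.3  32.3] p [0.5095 0.0501 0.0481] yaw -34.57 zaxis [ 0.0027  0.0011 -1.    ] F [-6.05 -0.04 18.94] M [0.248 2.725 0.079] gap 0.28
d [-0.004   0.0004 -0.0019] r [-0.0024 -0.0016  0.    ]
```

```bash
python3 - <<'E'
from h import *
f=grab_frame("wrist"); save(f,"w10")
E
python3 go.py 0.506 0.052 0.05
```

```text
t 11.2 J [ 23.2  18.  -17.6   0.  -54.3  31.9] p [0.5096 0.0501 0.0481] yaw -34.94 zaxis [ 0.0028  0.0012 -1.    ] F [-7.08 -0.27 19.26] M [ 0.096  2.522 -0.03 ] gap 0.282
d [-0.004   0.0005 -0.0019] r [-0.0026 -0.0016  0.    ]
```

View pics/w10.png

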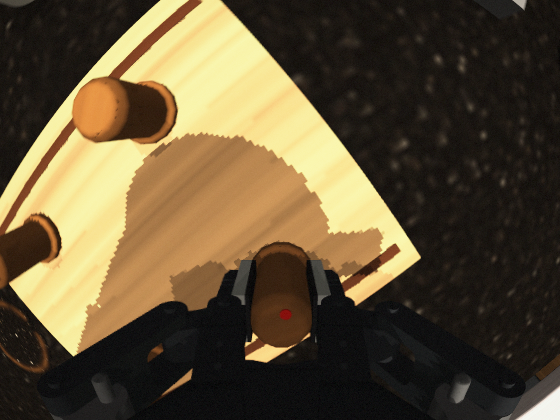

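servo_tool(
  targets=[
    {"rx": -0.002, "ry": -0.002, "rz": 0.1, "dx": -0.0006, "dy": 0.0007, "dz": 0.0021, "hand": 0},
    {"rx": -0.002, "ry": -0.002, "rz": 0.2, "dx": -0.0011, "dy": 0.0013, "dz": 0.0022, "hand": 0},
    {"rx": -0.002, "ry": -0.002, "rz": 0.3, "dx": -0.0011, "dy": 0.0016, "dz": 0.0023, "hand": 0},
    {"rx": -0.002, "ry": -0.002, "rz": 0.4, "dx": -0.0012, "dy": 0.0019, "dz": 0.0024, "hand": 0},
    {"rx": -0.002, "ry": -0.002, "rz": 0.5, "dx": -0.0014, "dy": 0.0021, "dz": 0.0025, "hand": 0},
    {"rx": -0.002, "ry": -0.002, "rz": 0.6, "dx": -0.0015, "dy": 0.0024, "dz": 0.0026, "hand": 0},
    {"rx": -0.002, "ry": -0.002, "rz": 0.7, "dx": -0.0017, "dy": 0.0026, "dz": 0.0027, "hand": 0},
    {"rx": -0.002, "ry": -0.002, "rz": 0.8, "dx": -0.0019, "dy": 0.0029, "dz": 0.0029, "hand": 0},
  ],
)

```text
t: 11.87
eef_pos: [0.5075, 0.0488, 0.0476]
tool_rot: [[0.157, -0.988, 0.003], [-0.988, -0.157, 0.002], [-0.001, -0.003, -1.0]]
force: [-5.6, 0.6, 17.0]
finger_gap: 0.28
```

```bash
python3 go.py 0.506 0.052 0.05
```

```text
t 11.8667 J [ 23.1  17.8 -17.9  -0.  -54.  -14.1] p [0.5075 0.0488 0.0476] yaw -80.98 zaxis [ 0.0032  0.0016 -1.    ] F [-5.59  0.63 16.97] M [-0.108  1.978  0.123] gap 0.28
d [-0.0034  0.0009 -0.0024] r [-0.0034  0.001  -0.    ]
```

servo_tool(
  targets=[
    {"rx": -0.003, "ry": 0.001, "rz": 0.1, "dx": -0.0002, "dy": 0.0015, "dz": 0.0025, "hand": 0},
    {"rx": -0.003, "ry": 0.001, "rz": 0.2, "dx": -0.0005, "dy": 0.0028, "dz": 0.0027, "hand": 0},
    {"rx": -0.003, "ry": 0.001, "rz": 0.3, "dx": -0.0005, "dy": 0.0034, "dz": 0.0028, "hand": 0},
    {"rx": -0.003, "ry": 0.001, "rz": 0.4, "dx": -0.0006, "dy": 0.0037, "dz": 0.0029, "hand": 0},
    {"rx": -0.003, "ry": 0.001, "rz": 0.5, "dx": -0.0008, "dy": 0.0039, "dz": 0.003, "hand": 0},
    {"rx": -0.003, "ry": 0.001, "rz": 0.6, "dx": -0.0009, "dy": 0.0042, "dz": 0.0031, "hand": 0},
    {"rx": -0.003, "ry": 0.001, "rz": 0.7, "dx": -0.0011, "dy": 0.0044, "dz": 0.0032, "hand": 0},
    {"rx": -0.003, "ry": 0.001, "rz": 0.8, "dx": -0.0013, "dy": 0.0047, "dz": 0.0033, "hand": 0},
  ],
)

```text
t: 12.53
eef_pos: [0.5052, 0.0495, 0.0471]
tool_rot: [[-0.602, -0.799, 0.006], [-0.799, 0.602, 0.001], [-0.005, -0.004, -1.0]]
force: [-2.7, -1.6, 15.6]
finger_gap: 0.279
```

```bash
python3 go.py 0.506 0.052 0.05
```

```text
t 12.5333 J [ 23.4  17.5 -18.5   0.1 -53.6 -60.4] p [0.5052 0.0495 0.0471] yaw -127.0 zaxis [ 0.0062  0.0014 -1.    ] F [-2.67 -1.61 15.58] M [-0.41   0.659  0.117] gap 0.279
d [-0.0025  0.0009 -0.0029] r [-0.0042  0.0049 -0.    ]
```

servo_tool(
  targets=[
    {"rx": -0.004, "ry": 0.004, "rz": 0.1, "dx": 0.0012, "dy": 0.0018, "dz": 0.0032, "hand": 0},
    {"rx": -0.004, "ry": 0.004, "rz": 0.2, "dx": 0.0017, "dy": 0.003, "dz": 0.0034, "hand": 0},
    {"rx": -0.004, "ry": 0.004, "rz": 0.3, "dx": 0.0017, "dy": 0.0033, "dz": 0.0035, "hand": 0},
    {"rx": -0.004, "ry": 0.004, "rz": 0.4, "dx": 0.0016, "dy": 0.0036, "dz": 0.0036, "hand": 0},
    {"rx": -0.004, "ry": 0.004, "rz": 0.5, "dx": 0.0014, "dy": 0.0038, "dz": 0.0037, "hand": 0},
    {"rx": -0.004, "ry": 0.004, "rz": 0.6, "dx": 0.0013, "dy": 0.0041, "dz": 0.0038, "hand": 0},
    {"rx": -0.004, "ry": 0.004, "rz": 0.7, "dx": 0.0011, "dy": 0.0043, "dz": 0.0039, "hand": 0},
    {"rx": -0.004, "ry": 0.004, "rz": 0.8, "dx": 0.0009, "dy": 0.0046, "dz": 0.004, "hand": 0},
  ],
)

```text
t: 13.2
eef_pos: [0.5041, 0.0514, 0.0463]
tool_rot: [[-0.993, -0.122, 0.008], [-0.122, 0.993, 0.002], [-0.008, 0.001, -1.0]]
force: [-0.6, -2.4, 17.1]
finger_gap: 0.282
```

```bash
python3 - <<'E'
from h import *
f=grab_frame("wrist"); save(f,"w11")
E
python3 go.py 0.506 0.052 0.05
```

```text
t 13.25 J [ 2.36e+01  1.74e+01 -1.88e+01  1.00e-01 -5.33e+01 -1.07e+02] p [0.5041 0.0514 0.0463] yaw -173.37 zaxis [ 0.0078  0.0024 -1.    ] F [-1.1  -2.2  16.13] M [-0.978  0.564 -0.077] gap 0.277
d [-0.002   0.0004 -0.0037] r [0.0014 0.008  0.    ]
```

View pics/w11.png

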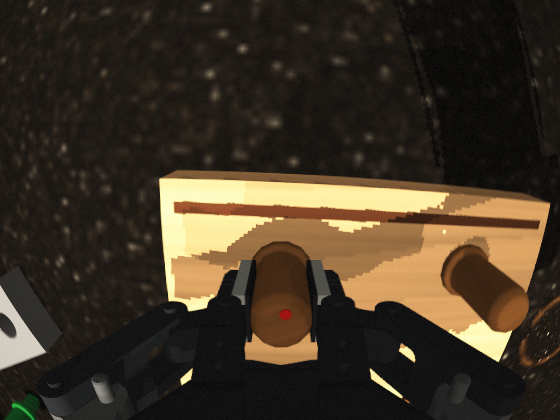

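servo_tool(
  targets=[
    {"rx": 0.001, "ry": 0.006, "rz": 0.1, "dx": 0.002, "dy": 0.0003, "dz": 0.0034, "hand": 0},
    {"rx": 0.001, "ry": 0.008, "rz": 0.2, "dx": 0.0029, "dy": 0.0006, "dz": 0.0036, "hand": 0},
    {"rx": 0.001, "ry": 0.008, "rz": 0.3, "dx": 0.0029, "dy": 0.0009, "dz": 0.0037, "hand": 0},
    {"rx": 0.001, "ry": 0.008, "rz": 0.4, "dx": 0.0028, "dy": 0.0012, "dz": 0.0038, "hand": 0},
    {"rx": 0.001, "ry": 0.008, "rz": 0.5, "dx": 0.0026, "dy": 0.0014, "dz": 0.0039, "hand": 0},
    {"rx": 0.001, "ry": 0.008, "rz": 0.6, "dx": 0.0025, "dy": 0.0017, "dz": 0.004, "hand": 0},
    {"rx": 0.001, "ry": 0.008, "rz": 0.7, "dx": 0.0023, "dy": 0.0019, "dz": 0.0041, "hand": 0},
    {"rx": 0.001, "ry": 0.008, "rz": 0.8, "dx": 0.0021, "dy": 0.0022, "dz": 0.0042, "hand": 0},
  ],
)

```text
t: 13.92
eef_pos: [0.5049, 0.0534, 0.0459]
tool_rot: [[-0.773, 0.634, 0.007], [0.634, 0.773, 0.003], [-0.003, 0.007, -1.0]]
force: [-4.6, -1.7, 22.9]
finger_gap: 0.28
```

```bash
python3 go.py 0.506 0.052 0.05
```

```text
t 13.9167 J [  23.7   17.6  -18.6   -0.   -53.4 -153.1] p [0.5049 0.0534 0.0459] yaw 140.64 zaxis [ 0.0073  0.0034 -1.    ] F [-4.63 -1.66 22.94] M [-0.564  1.611  0.151] gap 0.28
d [-0.0018 -0.0004 -0.0041] r [0.0072 0.0035 0.    ]
```

servo_tool(
  targets=[
    {"rx": 0.003, "ry": 0.002, "rz": 0, "dx": 0.0005, "dy": 0.0005, "dz": 0.001, "hand": 0},
    {"rx": 0.006, "ry": 0.003, "rz": 0, "dx": 0.0005, "dy": 0.0005, "dz": 0, "hand": 0},
    {"rx": 0.006, "ry": 0.003, "rz": 0, "dx": 0.0005, "dy": 0.0005, "dz": 0, "hand": 0},
    {"rx": 0.006, "ry": 0.003, "rz": 0, "dx": 0, "dy": 0, "dz": 0, "hand": 35},
    {"rx": 0.006, "ry": 0.003, "rz": 0, "dx": 0, "dy": 0, "dz": 0, "hand": 50},
    {"rx": 0.006, "ry": 0.003, "rz": 0, "dx": 0, "dy": 0, "dz": 0, "hand": 60},
    {"rx": 0.006, "ry": 0.003, "rz": 0, "dx": 0, "dy": 0, "dz": 0, "hand": 60},
    {"rx": 0.006, "ry": 0.003, "rz": 0, "dx": 0, "dy": 0, "dz": 0, "hand": 60},
  ],
)

```text
t: 14.58
eef_pos: [0.5048, 0.0535, 0.0457]
tool_rot: [[-0.773, 0.634, 0.001], [0.634, 0.773, 0.001], [-0.0, 0.001, -1.0]]
force: [-0.4, -1.0, 0.9]
finger_gap: 0.601
```

```bash
python3 - <<'E'
from h import *
f=grab_frame("wrist"); save(f,"w12")
E
python3 go.py 0.506 0.052 0.05
```

```text
t 14.6333 J [  23.7   17.8  -18.3   -0.   -53.9 -153.1] p [0.5048 0.0535 0.0458] yaw 140.65 zaxis [ 9.e-04  6.e-04 -1.e+00] F [-0.26  0.26 -0.77] M [-0.001  0.031 -0.014] gap 0.603
d [-0.0018 -0.0004 -0.0042] r [0.0011 0.0003 0.    ]
```

View pics/w12.png

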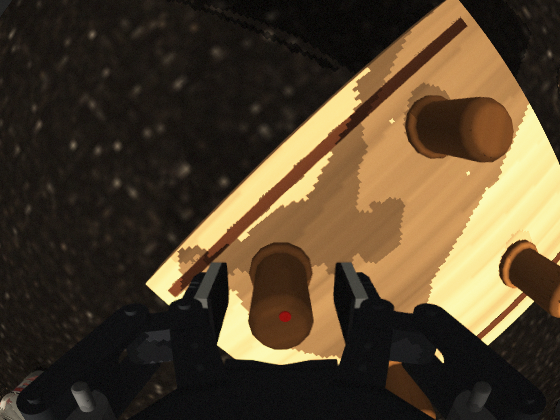

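Run:
```python
import cv2
im=cv2.imread("pics/w12.png"); c=im[225:355,215:350]; cv2.imwrite("pics/w12c.png",cv2.resize(c,None,fx=5.5,fy=4.5,interpolation=cv2.INTER_CUBIC))
```

servo_tool(
  targets=[
    {"rx": 0, "ry": 0, "rz": -0.12, "dx": -0.0003, "dy": 0, "dz": 0, "hand": 60},
    {"rx": 0, "ry": 0, "rz": -0.24, "dx": -0.0007, "dy": 0, "dz": 0, "hand": 60},
    {"rx": 0, "ry": 0, "rz": -0.36, "dx": -0.001, "dy": 0, "dz": 0, "hand": 60},
    {"rx": 0, "ry": 0, "rz": -0.48, "dx": -0.0013, "dy": 0, "dz": 0, "hand": 60},
    {"rx": 0, "ry": 0, "rz": -0.6, "dx": -0.0016, "dy": 0, "dz": 0, "hand": 60},
    {"rx": 0, "ry": 0, "rz": -0.72, "dx": -0.002, "dy": 0, "dz": 0, "hand": 60},
    {"rx": 0, "ry": 0, "rz": -0.84, "dx": -0.0023, "dy": 0, "dz": 0, "hand": 60},
    {"rx": 0, "ry": 0, "rz": -0.96, "dx": -0.0025, "dy": 0, "dz": 0, "hand": 60},
  ],
)

```text
t: 15.3
eef_pos: [0.5068, 0.0519, 0.0456]
tool_rot: [[-0.961, -0.275, 0.001], [-0.275, 0.961, 0.001], [-0.001, 0.0, -1.0]]
force: [-0.6, 0.7, 1.0]
finger_gap: 0.597
```

```bash
python3 go.py 0.5068 0.0518 0.046 -23
```

```text
t 15.3 J [ 23.5  18.  -18.   -0.  -53.9 -97.5] p [0.5068 0.0519 0.0456] yaw -164.01 zaxis [ 9.e-04  6.e-04 -1.e+00] F [-0.56  0.67  1.02] M [-0.009 -0.001  0.046] gap 0.597
d [ 0.     -0.0001 -0.0004] r [-1.1000e-03  9.0000e-04 -2.4611e+00]
```

View pics/w12c.png

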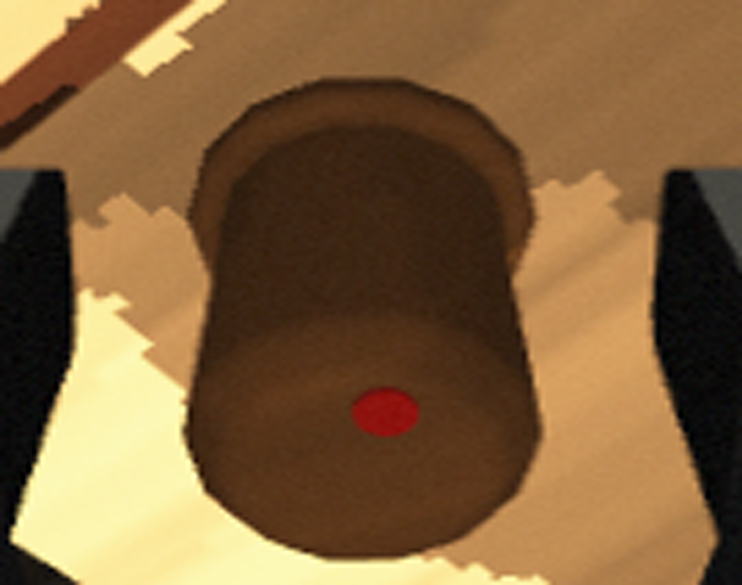

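servo_tool(
  targets=[
    {"rx": 0, "ry": 0, "rz": -0.12, "dx": 0, "dy": 0, "dz": 0, "hand": 60},
    {"rx": 0, "ry": 0, "rz": -0.24, "dx": 0, "dy": 0, "dz": 0, "hand": 60},
    {"rx": 0, "ry": 0, "rz": -0.36, "dx": 0, "dy": 0, "dz": 0, "hand": 60},
    {"rx": 0, "ry": 0, "rz": -0.48, "dx": 0, "dy": 0, "dz": 0, "hand": 60},
    {"rx": 0, "ry": 0, "rz": -0.6, "dx": 0, "dy": 0, "dz": 0, "hand": 60},
    {"rx": 0, "ry": 0, "rz": -0.72, "dx": 0, "dy": 0, "dz": 0, "hand": 60},
    {"rx": 0, "ry": 0, "rz": -0.84, "dx": 0, "dy": 0, "dz": 0, "hand": 60},
    {"rx": 0, "ry": 0, "rz": -0.96, "dx": 0, "dy": 0, "dz": 0, "hand": 60},
  ],
)

```text
t: 15.97
eef_pos: [0.5068, 0.052, 0.0455]
tool_rot: [[-0.32, -0.947, 0.001], [-0.947, 0.32, 0.001], [-0.001, -0.001, -1.0]]
force: [-0.0, 0.5, -0.4]
finger_gap: 0.6
```

servo_tool(
  targets=[
    {"rx": 0, "ry": 0, "rz": -0.12, "dx": 0, "dy": 0, "dz": 0, "hand": 60},
    {"rx": 0, "ry": 0, "rz": -0.24, "dx": 0, "dy": 0, "dz": 0, "hand": 60},
    {"rx": 0, "ry": 0, "rz": -0.36, "dx": 0, "dy": 0, "dz": 0, "hand": 60},
    {"rx": 0, "ry": 0, "rz": -0.48, "dx": 0, "dy": 0, "dz": 0, "hand": 60},
    {"rx": 0, "ry": 0, "rz": -0.6, "dx": 0, "dy": 0, "dz": 0, "hand": 60},
    {"rx": 0, "ry": 0, "rz": -0.72, "dx": 0, "dy": 0, "dz": 0, "hand": 60},
    {"rx": 0, "ry": 0, "rz": -0.84, "dx": 0, "dy": 0, "dz": 0, "hand": 60},
    {"rx": 0, "ry": 0, "rz": -0.96, "dx": 0, "dy": 0, "dz": 0, "hand": 60},
  ],
)

```text
t: 16.63
eef_pos: [0.5068, 0.052, 0.0454]
tool_rot: [[0.597, -0.802, 0.001], [-0.802, -0.597, 0.001], [-0.0, -0.001, -1.0]]
force: [0.3, 0.5, 0.5]
finger_gap: 0.599
```

servo_tool(
  targets=[
    {"rx": 0, "ry": 0, "rz": -0.12, "dx": 0, "dy": 0, "dz": 0, "hand": 60},
    {"rx": 0, "ry": 0, "rz": -0.24, "dx": 0, "dy": 0, "dz": 0, "hand": 60},
    {"rx": 0, "ry": 0, "rz": -0.36, "dx": 0, "dy": 0, "dz": 0, "hand": 60},
    {"rx": 0, "ry": 0, "rz": -0.48, "dx": 0, "dy": 0, "dz": 0, "hand": 60},
    {"rx": 0, "ry": 0, "rz": -0.6, "dx": 0, "dy": 0, "dz": 0, "hand": 60},
    {"rx": 0, "ry": 0, "rz": -0.72, "dx": 0, "dy": 0, "dz": 0, "hand": 60},
    {"rx": 0, "ry": 0, "rz": -0.84, "dx": 0, "dy": 0, "dz": 0, "hand": 60},
    {"rx": 0, "ry": 0, "rz": -0.96, "dx": 0, "dy": 0, "dz": 0, "hand": 60},
  ],
)

```text
t: 17.3
eef_pos: [0.5068, 0.052, 0.0453]
tool_rot: [[0.999, 0.035, 0.001], [0.035, -0.999, 0.001], [0.001, -0.001, -1.0]]
force: [-0.5, 0.2, -0.1]
finger_gap: 0.6
```

```bash
python3 - <<'E'
from h import *
f=grab_frame("wrist"); save(f,"w13"); save(f,"w13c",(215,225,350,355),4.5)
g=grab_frame("scene"); save(g,"s13c",(210,190,310,275),7)
E
python3 go.py 0.5068 0.0518 0.046
```

```text
t 17.4 J [ 23.5  18.  -18.   -0.  -53.9  68.3] p [0.5068 0.052  0.0454] yaw 1.76 zaxis [ 7.e-04  7.e-04 -1.e+00] F [ 0.15 -0.52  0.16] M [ 0.023  0.034 -0.042] gap 0.606
d [-0.      0.0002 -0.0006] r [-0.0006 -0.0007  0.    ]
```

View pics/w13.png

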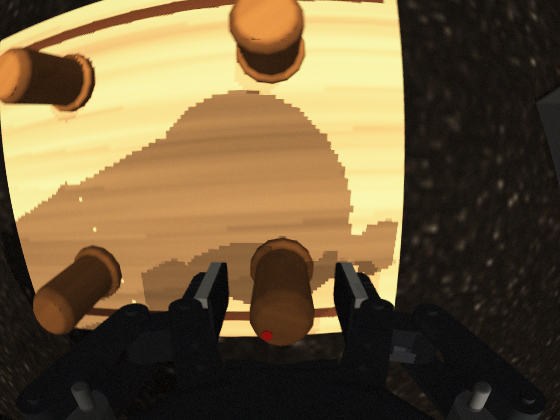

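View pics/s13c.png

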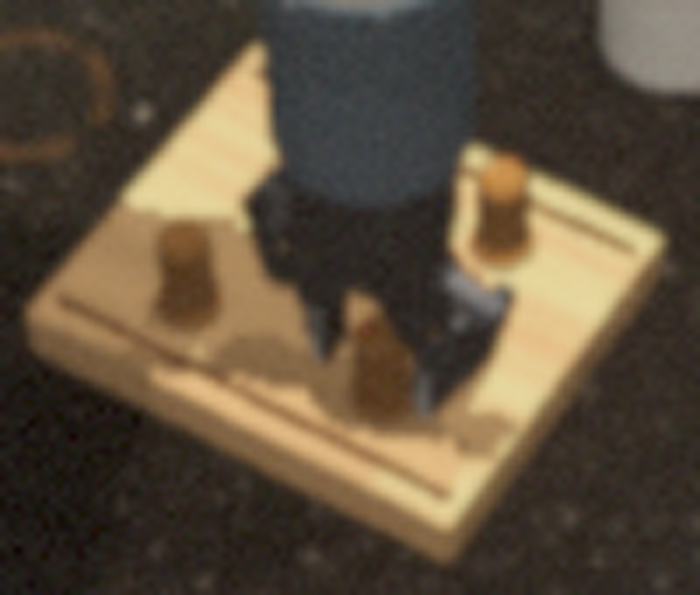

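servo_tool(
  targets=[
    {"rx": 0, "ry": 0, "rz": 0, "dx": -0.0012, "dy": 0, "dz": 0, "hand": 60},
    {"rx": 0, "ry": 0, "rz": 0, "dx": -0.0012, "dy": 0, "dz": 0, "hand": 45},
    {"rx": 0, "ry": 0, "rz": 0, "dx": -0.0012, "dy": 0, "dz": 0, "hand": 20},
    {"rx": 0, "ry": 0, "rz": 0, "dx": -0.0012, "dy": 0, "dz": 0, "hand": 0},
    {"rx": 0, "ry": 0, "rz": 0, "dx": -0.0012, "dy": 0, "dz": 0, "hand": 0},
    {"rx": 0, "ry": 0, "rz": 0, "dx": -0.0012, "dy": 0, "dz": 0, "hand": 0},
    {"rx": 0, "ry": 0, "rz": 0, "dx": -0.0012, "dy": 0, "dz": 0, "hand": 0},
    {"rx": 0, "ry": 0, "rz": 0, "dx": -0.0012, "dy": 0, "dz": 0, "hand": 0},
  ],
  grip_force=80,
)

```text
t: 18.07
eef_pos: [0.5057, 0.0521, 0.0455]
tool_rot: [[1.0, 0.03, 0.001], [0.03, -1.0, 0.001], [0.001, -0.001, -1.0]]
force: [-2.1, 0.7, 2.2]
finger_gap: 0.276
```

```bash
python3 go.py 0.506 0.052 0.046
```

```text
t 18.0667 J [ 23.5  17.9 -18.2  -0.  -53.9  68.2] p [0.5057 0.0521 0.0455] yaw 1.75 zaxis [ 8.e-04  9.e-04 -1.e+00] F [-2.13  0.66  2.17] M [ 0.332  0.351 -0.011] gap 0.276
d [ 0.0003  0.0001 -0.0005] r [-0.0008 -0.0009  0.    ]
```

servo_tool(
  targets=[
    {"rx": 0, "ry": 0, "rz": 0.03, "dx": -0.0008, "dy": 0, "dz": 0.0013, "hand": 0},
    {"rx": 0, "ry": -0.003, "rz": 0.12, "dx": -0.0016, "dy": 0, "dz": 0.0023, "hand": 0},
    {"rx": 0, "ry": -0.003, "rz": 0.22, "dx": -0.002, "dy": 0, "dz": 0.0028, "hand": 0},
    {"rx": 0, "ry": -0.003, "rz": 0.32, "dx": -0.002, "dy": 0, "dz": 0.003, "hand": 0},
    {"rx": 0, "ry": -0.003, "rz": 0.42, "dx": -0.002, "dy": 0, "dz": 0.0031, "hand": 0},
    {"rx": 0, "ry": -0.003, "rz": 0.52, "dx": -0.002, "dy": 0, "dz": 0.0032, "hand": 0},
    {"rx": 0, "ry": -0.003, "rz": 0.62, "dx": -0.002, "dy": 0, "dz": 0.0033, "hand": 0},
    {"rx": 0, "ry": -0.003, "rz": 0.72, "dx": -0.002, "dy": 0, "dz": 0.0034, "hand": 0},
  ],
)

```text
t: 18.73
eef_pos: [0.506, 0.0524, 0.0444]
tool_rot: [[0.769, -0.639, 0.003], [-0.639, -0.769, 0.002], [0.001, -0.004, -1.0]]
force: [-1.2, 1.0, 12.7]
finger_gap: 0.28
```

```bash
python3 go.py 0.506 0.052 0.046
```

```text
t 18.7333 J [ 23.6  17.9 -18.3  -0.1 -53.5  26.8] p [0.506  0.0524 0.0444] yaw -39.72 zaxis [ 0.0034  0.0022 -1.    ] F [-1.24  1.05 12.65] M [0.18  0.399 0.027] gap 0.28
d [ 0.0003  0.0003 -0.0016] r [-0.0039 -0.0012  0.    ]
```

servo_tool(
  targets=[
    {"rx": -0.003, "ry": -0.001, "rz": 0.1, "dx": -0.0012, "dy": 0.001, "dz": 0.0031, "hand": 0},
    {"rx": -0.003, "ry": -0.001, "rz": 0.2, "dx": -0.0017, "dy": 0.0014, "dz": 0.0033, "hand": 0},
    {"rx": -0.003, "ry": -0.001, "rz": 0.3, "dx": -0.0017, "dy": 0.0014, "dz": 0.0034, "hand": 0},
    {"rx": -0.003, "ry": -0.001, "rz": 0.4, "dx": -0.0017, "dy": 0.0014, "dz": 0.0035, "hand": 0},
    {"rx": -0.003, "ry": -0.001, "rz": 0.5, "dx": -0.0017, "dy": 0.0014, "dz": 0.0036, "hand": 0},
    {"rx": -0.003, "ry": -0.001, "rz": 0.6, "dx": -0.0017, "dy": 0.0014, "dz": 0.0037, "hand": 0},
    {"rx": -0.003, "ry": -0.001, "rz": 0.7, "dx": -0.0017, "dy": 0.0014, "dz": 0.0038, "hand": 0},
    {"rx": -0.003, "ry": -0.001, "rz": 0.8, "dx": -0.0017, "dy": 0.0014, "dz": 0.0039, "hand": 0},
  ],
)

```text
t: 19.4
eef_pos: [0.507, 0.0527, 0.0441]
tool_rot: [[0.075, -0.997, 0.008], [-0.997, -0.075, 0.002], [-0.001, -0.008, -1.0]]
force: [-3.5, -0.4, 19.4]
finger_gap: 0.286
```

```bash
python3 go.py 0.506 0.052 0.046
```

```text
t 19.4 J [ 23.6  17.9 -18.5   0.1 -53.2 -19.4] p [0.507  0.0527 0.0441] yaw -85.72 zaxis [ 0.0076  0.002  -1.    ] F [-3.52 -0.43 19.45] M [-0.063  1.153  0.108] gap 0.286
d [ 0.0006  0.001  -0.0019] r [-0.0077  0.0014 -0.    ]
```

servo_tool(
  targets=[
    {"rx": -0.004, "ry": 0.001, "rz": 0.1, "dx": 0, "dy": 0.0018, "dz": 0.0032, "hand": 0},
    {"rx": -0.007, "ry": 0.001, "rz": 0.2, "dx": -0.0002, "dy": 0.0025, "dz": 0.0034, "hand": 0},
    {"rx": -0.007, "ry": 0.001, "rz": 0.3, "dx": -0.0002, "dy": 0.0028, "dz": 0.0034, "hand": 0},
    {"rx": -0.007, "ry": 0.001, "rz": 0.4, "dx": -0.0002, "dy": 0.0028, "dz": 0.0034, "hand": 0},
    {"rx": -0.007, "ry": 0.001, "rz": 0.5, "dx": -0.0002, "dy": 0.0028, "dz": 0.0035, "hand": 0},
    {"rx": -0.007, "ry": 0.001, "rz": 0.6, "dx": -0.0002, "dy": 0.0028, "dz": 0.0035, "hand": 0},
    {"rx": -0.007, "ry": 0.001, "rz": 0.7, "dx": -0.0002, "dy": 0.0028, "dz": 0.0036, "hand": 0},
    {"rx": -0.007, "ry": 0.001, "rz": 0.8, "dx": -0.0002, "dy": 0.0028, "dz": 0.0036, "hand": 0},
  ],
)

```text
t: 20.07
eef_pos: [0.5077, 0.0526, 0.0441]
tool_rot: [[-0.665, -0.747, 0.009], [-0.747, 0.665, 0.003], [-0.008, -0.005, -1.0]]
force: [-0.5, -1.4, 17.8]
finger_gap: 0.284
```

```bash
python3 - <<'E'
from h import *
f=grab_frame("wrist"); save(f,"w14")
E
python3 go.py 0.506 0.052 0.046
```

```text
t 20.1167 J [ 23.6  17.9 -18.4   0.1 -53.1 -65.7] p [0.5077 0.0526 0.0441] yaw -132.09 zaxis [ 0.0087  0.0028 -1.    ] F [-1.23 -0.7  18.82] M [-0.591  0.536 -0.06 ] gap 0.281
d [ 0.0016  0.0008 -0.0019] r [-0.0046  0.008  -0.    ]
```

View pics/w14.png

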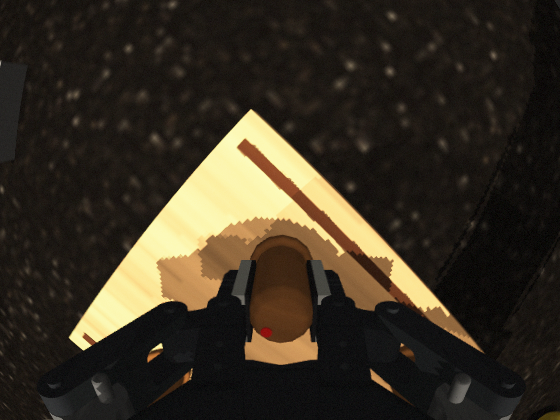

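servo_tool(
  targets=[
    {"rx": -0.004, "ry": 0.006, "rz": 0.1, "dx": 0.001, "dy": 0.0014, "dz": 0.0034, "hand": 0},
    {"rx": -0.004, "ry": 0.008, "rz": 0.2, "dx": 0.0015, "dy": 0.0018, "dz": 0.0036, "hand": 0},
    {"rx": -0.004, "ry": 0.008, "rz": 0.3, "dx": 0.0015, "dy": 0.0018, "dz": 0.0036, "hand": 0},
    {"rx": -0.004, "ry": 0.008, "rz": 0.4, "dx": 0.0015, "dy": 0.0018, "dz": 0.0036, "hand": 0},
    {"rx": -0.004, "ry": 0.008, "rz": 0.5, "dx": 0.0015, "dy": 0.0018, "dz": 0.0037, "hand": 0},
    {"rx": -0.004, "ry": 0.008, "rz": 0.6, "dx": 0.0015, "dy": 0.0018, "dz": 0.0037, "hand": 0},
    {"rx": -0.004, "ry": 0.008, "rz": 0.7, "dx": 0.0015, "dy": 0.0018, "dz": 0.0037, "hand": 0},
    {"rx": -0.004, "ry": 0.008, "rz": 0.8, "dx": 0.0015, "dy": 0.0018, "dz": 0.0037, "hand": 0},
  ],
)

```text
t: 20.78
eef_pos: [0.5081, 0.0523, 0.0441]
tool_rot: [[-0.999, -0.034, 0.006], [-0.034, 0.999, 0.002], [-0.006, 0.002, -1.0]]
force: [-4.0, -1.7, 20.8]
finger_gap: 0.281
```

```bash
python3 go.py 0.506 0.052 0.046
```

```text
t 20.7833 J [ 2.350e+01  1.800e+01 -1.820e+01  1.000e-01 -5.330e+01 -1.116e+02] p [0.5081 0.0523 0.0441] yaw -178.07 zaxis [ 0.0062  0.0019 -1.    ] F [-3.96 -1.68 20.82] M [-0.95   1.585  0.181] gap 0.281
d [ 0.0021 -0.0002 -0.002 ] r [0.0017 0.0063 0.    ]
```

servo_tool(
  targets=[
    {"rx": 0.001, "ry": 0.003, "rz": 0, "dx": 0.0005, "dy": 0, "dz": 0.0015, "hand": 0},
    {"rx": 0.0015, "ry": 0.005, "rz": 0, "dx": 0.0003, "dy": 0, "dz": 0.0005, "hand": 0},
    {"rx": 0.0015, "ry": 0.006, "rz": 0, "dx": 0, "dy": 0, "dz": 0, "hand": 0},
    {"rx": 0.0015, "ry": 0.006, "rz": 0, "dx": 0, "dy": 0, "dz": 0, "hand": 0},
    {"rx": 0.0015, "ry": 0.006, "rz": 0, "dx": 0, "dy": 0, "dz": 0, "hand": 0},
    {"rx": 0.0015, "ry": 0.006, "rz": 0, "dx": 0, "dy": 0, "dz": 0, "hand": 0},
    {"rx": 0.0015, "ry": 0.006, "rz": 0, "dx": 0, "dy": 0, "dz": 0, "hand": 0},
    {"rx": 0.0015, "ry": 0.006, "rz": 0, "dx": 0, "dy": 0, "dz": 0, "hand": 0},
  ],
)

```text
t: 21.45
eef_pos: [0.5083, 0.052, 0.0448]
tool_rot: [[-0.999, -0.034, 0.001], [-0.034, 0.999, -0.0], [-0.001, -0.0, -1.0]]
force: [-3.3, 0.4, 7.1]
finger_gap: 0.283
```

```bash
python3 go.py 0.506 0.052 0.046
```

```text
t 21.45 J [  23.5   18.2  -17.9    0.   -53.9 -111.5] p [0.5083 0.052  0.0448] yaw -178.07 zaxis [ 9.e-04 -2.e-04 -1.e+00] F [-3.28  0.45  7.1 ] M [-0.097  1.08  -0.006] gap 0.283
d [ 0.0022  0.     -0.0012] r [-0.0002  0.0008 -0.    ]
```

servo_tool(
  targets=[
    {"rx": 0, "ry": 0.002, "rz": 0.1, "dx": 0.0012, "dy": 0, "dz": 0.0016, "hand": 0},
    {"rx": 0, "ry": 0.003, "rz": 0.2, "dx": 0.0018, "dy": 0, "dz": 0.0018, "hand": 0},
    {"rx": 0, "ry": 0.003, "rz": 0.3, "dx": 0.0018, "dy": 0, "dz": 0.0018, "hand": 0},
    {"rx": 0, "ry": 0.003, "rz": 0.4, "dx": 0.0018, "dy": 0, "dz": 0.0019, "hand": 0},
    {"rx": 0, "ry": 0.003, "rz": 0.5, "dx": 0.0018, "dy": 0, "dz": 0.002, "hand": 0},
    {"rx": 0, "ry": 0.003, "rz": 0.6, "dx": 0.0018, "dy": 0, "dz": 0.0021, "hand": 0},
    {"rx": 0, "ry": 0.003, "rz": 0.7, "dx": 0.0018, "dy": 0, "dz": 0.0022, "hand": 0},
    {"rx": 0, "ry": 0.003, "rz": 0.8, "dx": 0.0018, "dy": 0, "dz": 0.0023, "hand": 0},
  ],
)

```text
t: 22.12
eef_pos: [0.5076, 0.0516, 0.0442]
tool_rot: [[-0.718, 0.696, 0.001], [0.696, 0.718, -0.0], [-0.001, 0.0, -1.0]]
force: [-3.6, -1.5, 12.8]
finger_gap: 0.278
```

```bash
python3 go.py 0.506 0.052 0.046
```

```text
t 22.1167 J [  23.4   18.2  -18.     0.   -53.8 -157.6] p [0.5076 0.0516 0.0442] yaw 135.87 zaxis [ 7.e-04 -0.e+00 -1.e+00] F [-3.65 -1.46 12.83] M [-0.472  1.142  0.065] gap 0.278
d [ 0.0014 -0.0008 -0.0018] r [0.0005 0.0005 0.    ]
```

servo_tool(
  targets=[
    {"rx": 0, "ry": 0, "rz": 0, "dx": 0, "dy": 0, "dz": 0.0005, "hand": 0},
    {"rx": 0, "ry": 0, "rz": 0, "dx": 0, "dy": 0, "dz": -0.0002, "hand": 0},
    {"rx": 0, "ry": 0, "rz": 0, "dx": 0, "dy": 0, "dz": -0.0004, "hand": 0},
    {"rx": 0, "ry": 0, "rz": 0, "dx": 0, "dy": 0, "dz": -0.0004, "hand": 35},
    {"rx": 0, "ry": 0, "rz": 0, "dx": 0, "dy": 0, "dz": -0.0004, "hand": 50},
    {"rx": 0, "ry": 0, "rz": 0, "dx": 0, "dy": 0, "dz": -0.0004, "hand": 60},
    {"rx": 0, "ry": 0, "rz": -0.1, "dx": 0, "dy": 0, "dz": -0.0004, "hand": 60},
    {"rx": 0, "ry": 0, "rz": -0.22, "dx": 0, "dy": 0, "dz": -0.0004, "hand": 60},
  ],
)

```text
t: 22.78
eef_pos: [0.5075, 0.0516, 0.0443]
tool_rot: [[-0.855, 0.519, 0.0], [0.519, 0.855, -0.0], [-0.0, 0.0, -1.0]]
force: [-0.0, 0.0, 0.1]
finger_gap: 0.601
```

```bash
python3 - <<'E'
from h import *
f=grab_frame("wrist"); save(f,"w15"); save(f,"w15c",(215,225,350,355),4.5)
E
python3 go.py 0.5068 0.052 0.045
```

```text
t 22.8333 J [  23.4   18.2  -18.     0.   -53.8 -144.2] p [0.5076 0.0516 0.0443] yaw 149.21 zaxis [ 5.e-04 -1.e-04 -1.e+00] F [-0.39 -0.96 -0.73] M [ 0.007 -0.066  0.021] gap 0.598
d [ 0.0009 -0.0001 -0.0007] r [0.0002 0.0004 0.    ]
```

View pics/w15c.png

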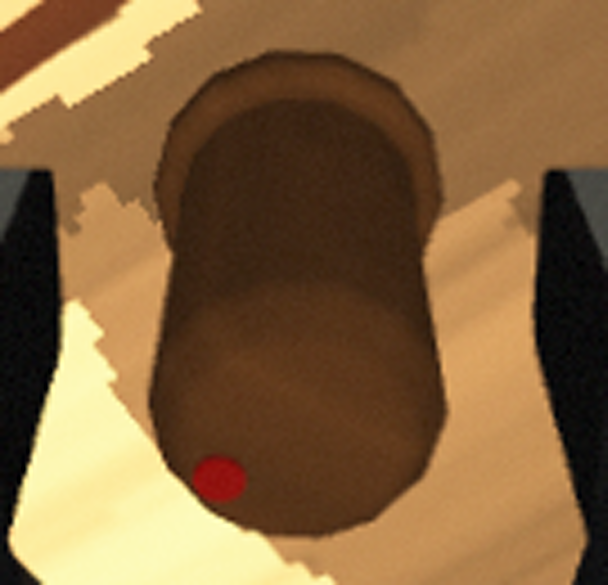

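servo_tool(
  targets=[
    {"rx": 0, "ry": 0, "rz": -0.12, "dx": 0.0005, "dy": 0, "dz": 0, "hand": 60},
    {"rx": 0, "ry": 0, "rz": -0.24, "dx": 0.0008, "dy": 0, "dz": 0, "hand": 60},
    {"rx": 0, "ry": 0, "rz": -0.36, "dx": 0.0008, "dy": 0, "dz": 0, "hand": 60},
    {"rx": 0, "ry": 0, "rz": -0.48, "dx": 0.0008, "dy": 0, "dz": 0, "hand": 60},
    {"rx": 0, "ry": 0, "rz": -0.6, "dx": 0.0008, "dy": 0, "dz": 0, "hand": 60},
    {"rx": 0, "ry": 0, "rz": -0.72, "dx": 0.0008, "dy": 0, "dz": 0, "hand": 60},
    {"rx": 0, "ry": 0, "rz": -0.84, "dx": 0.0008, "dy": 0, "dz": 0, "hand": 60},
    {"rx": 0, "ry": 0, "rz": -0.96, "dx": 0.0008, "dy": 0, "dz": 0, "hand": 60},
  ],
)

```text
t: 23.5
eef_pos: [0.5068, 0.052, 0.044]
tool_rot: [[-0.911, -0.413, 0.0], [-0.413, 0.911, -0.0], [-0.0, -0.0, -1.0]]
force: [-0.0, 0.4, 0.4]
finger_gap: 0.603
```

servo_tool(
  targets=[
    {"rx": 0, "ry": 0, "rz": -0.12, "dx": 0, "dy": 0, "dz": 0, "hand": 60},
    {"rx": 0, "ry": 0, "rz": -0.24, "dx": 0, "dy": 0, "dz": 0, "hand": 60},
    {"rx": 0, "ry": 0, "rz": -0.36, "dx": 0, "dy": 0, "dz": 0, "hand": 60},
    {"rx": 0, "ry": 0, "rz": -0.48, "dx": 0, "dy": 0, "dz": 0, "hand": 60},
    {"rx": 0, "ry": 0, "rz": -0.6, "dx": 0, "dy": 0, "dz": 0, "hand": 60},
    {"rx": 0, "ry": 0, "rz": -0.72, "dx": 0, "dy": 0, "dz": 0, "hand": 60},
    {"rx": 0, "ry": 0, "rz": -0.84, "dx": 0, "dy": 0, "dz": 0, "hand": 60},
    {"rx": 0, "ry": 0, "rz": -0.96, "dx": 0, "dy": 0, "dz": 0, "hand": 60},
  ],
)

```text
t: 24.17
eef_pos: [0.5068, 0.052, 0.0437]
tool_rot: [[-0.181, -0.983, -0.0], [-0.983, 0.181, -0.0], [0.0, 0.0, -1.0]]
force: [0.2, -0.1, 0.0]
finger_gap: 0.6
```

servo_tool(
  targets=[
    {"rx": 0, "ry": 0, "rz": -0.12, "dx": 0, "dy": 0, "dz": 0, "hand": 60},
    {"rx": 0, "ry": 0, "rz": -0.24, "dx": 0, "dy": 0, "dz": 0, "hand": 60},
    {"rx": 0, "ry": 0, "rz": -0.36, "dx": 0, "dy": 0, "dz": 0, "hand": 60},
    {"rx": 0, "ry": 0, "rz": -0.48, "dx": 0, "dy": 0, "dz": 0, "hand": 60},
    {"rx": 0, "ry": 0, "rz": -0.6, "dx": 0, "dy": 0, "dz": 0, "hand": 60},
    {"rx": 0, "ry": 0, "rz": -0.72, "dx": 0, "dy": 0, "dz": 0, "hand": 60},
    {"rx": 0, "ry": 0, "rz": -0.84, "dx": 0, "dy": 0, "dz": 0, "hand": 60},
    {"rx": 0, "ry": 0, "rz": -0.96, "dx": 0, "dy": 0, "dz": 0, "hand": 60},
  ],
)

```text
t: 24.83
eef_pos: [0.5067, 0.0521, 0.0435]
tool_rot: [[0.704, -0.71, -0.0], [-0.71, -0.704, -0.0], [-0.0, 0.001, -1.0]]
force: [-0.1, 0.2, -0.2]
finger_gap: 0.602
```

servo_tool(
  targets=[
    {"rx": 0, "ry": 0, "rz": -0.12, "dx": 0, "dy": 0, "dz": 0, "hand": 60},
    {"rx": 0, "ry": 0, "rz": -0.24, "dx": 0, "dy": 0, "dz": 0, "hand": 60},
    {"rx": 0, "ry": 0, "rz": -0.36, "dx": 0, "dy": 0, "dz": 0, "hand": 60},
    {"rx": 0, "ry": 0, "rz": -0.48, "dx": 0, "dy": 0, "dz": 0, "hand": 60},
    {"rx": 0, "ry": 0, "rz": -0.6, "dx": 0, "dy": 0, "dz": 0, "hand": 60},
    {"rx": 0, "ry": 0, "rz": -0.72, "dx": 0, "dy": 0, "dz": 0, "hand": 60},
    {"rx": 0, "ry": 0, "rz": -0.84, "dx": 0, "dy": 0, "dz": 0, "hand": 60},
    {"rx": 0, "ry": 0, "rz": -0.96, "dx": 0, "dy": 0, "dz": 0, "hand": 60},
  ],
)

```text
t: 25.5
eef_pos: [0.5067, 0.0521, 0.0432]
tool_rot: [[0.985, 0.173, -0.001], [0.173, -0.985, -0.0], [-0.001, 0.0, -1.0]]
force: [0.2, 0.1, -0.2]
finger_gap: 0.599
```

```bash
python3 go.py 0.5068 0.052 0.045
python3 - <<'E'
from h import *
f=grab_frame("wrist"); save(f,"w16"); save(f,"w16c",(215,225,350,355),4.5)
E
date; ls -la --time-sort pics | tail -1
```

```text
t 25.5 J [ 23.5  18.2 -18.1   0.  -53.7  76.4] p [0.5067 0.0521 0.0432] yaw 9.94 zaxis [-7.e-04 -4.e-04 -1.e+00] F [ 0.23  0.08 -0.22] M [ 0.03  -0.005  0.036] gap 0.599
d [ 0.0001  0.0001 -0.0018] r [0.0002 0.0008 0.    ]
Sat Dec  5 18:40:35 UTC 2026ls: unrecognized option '--time-sort'
Try 'ls --help' for more information.
```

View pics/w16.png

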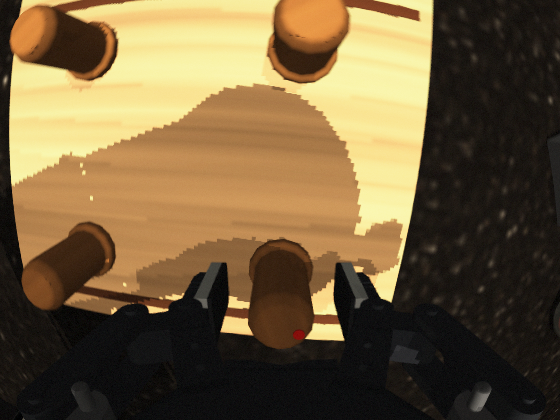

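servo_tool(
  targets=[
    {"rx": 0, "ry": 0, "rz": 0, "dx": -0.0003, "dy": 0, "dz": -0.0008, "hand": 60},
    {"rx": 0, "ry": 0, "rz": 0, "dx": -0.0003, "dy": 0, "dz": -0.0008, "hand": 45},
    {"rx": 0, "ry": 0, "rz": 0, "dx": -0.0003, "dy": 0, "dz": -0.0008, "hand": 20},
    {"rx": 0, "ry": 0, "rz": 0, "dx": -0.0003, "dy": 0, "dz": -0.0008, "hand": 0},
    {"rx": 0, "ry": 0, "rz": 0, "dx": -0.0003, "dy": 0, "dz": -0.0008, "hand": 0},
    {"rx": 0, "ry": 0, "rz": 0, "dx": -0.0003, "dy": 0, "dz": -0.0008, "hand": 0},
    {"rx": 0, "ry": 0, "rz": 0, "dx": -0.0003, "dy": 0, "dz": -0.0008, "hand": 0},
    {"rx": 0, "ry": 0, "rz": 0, "dx": -0.0003, "dy": 0, "dz": -0.0008, "hand": 0},
  ],
  grip_force=80,
)

```text
t: 26.22
eef_pos: [0.5065, 0.0519, 0.0441]
tool_rot: [[0.984, 0.179, -0.001], [0.179, -0.984, -0.001], [-0.001, 0.0, -1.0]]
force: [0.0, -1.9, 1.2]
finger_gap: 0.279
```

```bash
python3 go.py 0.5068 0.052 0.045
```

```text
t 26.2167 J [ 23.5  18.1 -18.1   0.  -53.8  76.8] p [0.5065 0.0519 0.0441] yaw 10.34 zaxis [-6.e-04 -5.e-04 -1.e+00] F [ 0.03 -1.92  1.18] M [-0.539  0.006  0.021] gap 0.279
d [ 0.0003 -0.0001 -0.0009] r [0.0004 0.0007 0.    ]
```

servo_tool(
  targets=[
    {"rx": 0, "ry": 0, "rz": 0.03, "dx": -0.0006, "dy": 0, "dz": 0.0012, "hand": 0},
    {"rx": 0, "ry": -0.002, "rz": 0.12, "dx": -0.0012, "dy": -0.0002, "dz": 0.0019, "hand": 0},
    {"rx": 0, "ry": -0.002, "rz": 0.22, "dx": -0.0014, "dy": -0.0002, "dz": 0.0022, "hand": 0},
    {"rx": 0, "ry": -0.002, "rz": 0.32, "dx": -0.0014, "dy": -0.0002, "dz": 0.0023, "hand": 0},
    {"rx": 0, "ry": -0.002, "rz": 0.42, "dx": -0.0014, "dy": -0.0002, "dz": 0.0024, "hand": 0},
    {"rx": 0, "ry": -0.002, "rz": 0.52, "dx": -0.0014, "dy": -0.0002, "dz": 0.0025, "hand": 0},
    {"rx": 0, "ry": -0.002, "rz": 0.62, "dx": -0.0014, "dy": -0.0002, "dz": 0.0026, "hand": 0},
    {"rx": 0, "ry": -0.002, "rz": 0.72, "dx": -0.0014, "dy": -0.0002, "dz": 0.0026, "hand": 0},
  ],
)

```text
t: 26.88
eef_pos: [0.5066, 0.0522, 0.0432]
tool_rot: [[0.856, -0.517, 0.001], [-0.517, -0.856, 0.0], [0.001, -0.001, -1.0]]
force: [-1.4, 0.7, 10.5]
finger_gap: 0.281
```

```bash
python3 go.py 0.5068 0.052 0.045
```

```text
t 26.8833 J [ 23.5  18.1 -18.2   0.  -53.6  35.3] p [0.5066 0.0522 0.0432] yaw -31.16 zaxis [ 1.1e-03  3.0e-04 -1.0e+00] F [-1.37  0.71 10.49] M [-0.118  0.485  0.066] gap 0.281
d [ 0.0003  0.     -0.0018] r [-0.0008 -0.0008  0.    ]
```

servo_tool(
  targets=[
    {"rx": 0, "ry": -0.001, "rz": 0.1, "dx": -0.0008, "dy": 0.0005, "dz": 0.0018, "hand": 0},
    {"rx": -0.001, "ry": -0.001, "rz": 0.2, "dx": -0.0011, "dy": 0.0007, "dz": 0.0019, "hand": 0},
    {"rx": -0.001, "ry": -0.001, "rz": 0.3, "dx": -0.0011, "dy": 0.0007, "dz": 0.0019, "hand": 0},
    {"rx": -0.001, "ry": -0.001, "rz": 0.4, "dx": -0.0011, "dy": 0.0007, "dz": 0.002, "hand": 0},
    {"rx": -0.001, "ry": -0.001, "rz": 0.5, "dx": -0.0011, "dy": 0.0007, "dz": 0.002, "hand": 0},
    {"rx": -0.001, "ry": -0.001, "rz": 0.6, "dx": -0.0011, "dy": 0.0007, "dz": 0.002, "hand": 0},
    {"rx": -0.001, "ry": -0.001, "rz": 0.7, "dx": -0.0011, "dy": 0.0007, "dz": 0.002, "hand": 0},
    {"rx": -0.001, "ry": -0.001, "rz": 0.8, "dx": -0.0011, "dy": 0.0007, "dz": 0.002, "hand": 0},
  ],
)

```text
t: 27.55
eef_pos: [0.5067, 0.0525, 0.0431]
tool_rot: [[0.221, -0.975, 0.003], [-0.975, -0.221, 0.001], [-0.0, -0.003, -1.0]]
force: [-1.9, 0.3, 11.2]
finger_gap: 0.276
```

```bash
python3 go.py 0.5068 0.052 0.045
```

```text
t 27.55 J [ 23.6  18.1 -18.3   0.  -53.4 -10.8] p [0.5067 0.0525 0.0431] yaw -77.24 zaxis [ 0.0033  0.0011 -1.    ] F [-1.94  0.3  11.19] M [-0.098  0.736  0.088] gap 0.276
d [ 0.0005  0.0001 -0.0019] r [-0.0035  0.0003 -0.    ]
```

servo_tool(
  targets=[
    {"rx": -0.002, "ry": 0, "rz": 0.1, "dx": -0.0002, "dy": 0.001, "dz": 0.0015, "hand": 0},
    {"rx": -0.003, "ry": 0, "rz": 0.2, "dx": -0.0002, "dy": 0.0012, "dz": 0.0016, "hand": 0},
    {"rx": -0.003, "ry": 0, "rz": 0.3, "dx": -0.0002, "dy": 0.0012, "dz": 0.0016, "hand": 0},
    {"rx": -0.003, "ry": 0, "rz": 0.4, "dx": -0.0002, "dy": 0.0012, "dz": 0.0016, "hand": 0},
    {"rx": -0.003, "ry": 0, "rz": 0.5, "dx": -0.0002, "dy": 0.0012, "dz": 0.0016, "hand": 0},
    {"rx": -0.003, "ry": 0, "rz": 0.6, "dx": -0.0002, "dy": 0.0012, "dz": 0.0016, "hand": 0},
    {"rx": -0.003, "ry": 0, "rz": 0.7, "dx": -0.0002, "dy": 0.0012, "dz": 0.0016, "hand": 0},
    {"rx": -0.003, "ry": 0, "rz": 0.8, "dx": -0.0002, "dy": 0.0012, "dz": 0.0016, "hand": 0},
  ],
)

```text
t: 28.22
eef_pos: [0.5069, 0.0526, 0.0432]
tool_rot: [[-0.549, -0.836, 0.004], [-0.836, 0.549, 0.002], [-0.004, -0.002, -1.0]]
force: [-1.0, -1.3, 10.1]
finger_gap: 0.279
```

```bash
python3 go.py 0.5068 0.052 0.045
```

```text
t 28.2167 J [ 23.6  18.1 -18.3  -0.  -53.4 -56.9] p [0.5069 0.0526 0.0432] yaw -123.32 zaxis [ 0.0037  0.0018 -1.    ] F [-1.03 -1.26 10.07] M [-0.385  0.576  0.04 ] gap 0.279
d [ 0.0006 -0.0002 -0.0018] r [-0.0022  0.0035 -0.    ]
```

servo_tool(
  targets=[
    {"rx": -0.001, "ry": 0.002, "rz": 0.1, "dx": 0.0006, "dy": 0.0008, "dz": 0.002, "hand": 0},
    {"rx": -0.002, "ry": 0.003, "rz": 0.2, "dx": 0.001, "dy": 0.0012, "dz": 0.0026, "hand": 0},
    {"rx": -0.002, "ry": 0.003, "rz": 0.3, "dx": 0.001, "dy": 0.0014, "dz": 0.003, "hand": 0},
    {"rx": -0.002, "ry": 0.003, "rz": 0.4, "dx": 0.001, "dy": 0.0014, "dz": 0.003, "hand": 0},
    {"rx": -0.002, "ry": 0.003, "rz": 0.5, "dx": 0.001, "dy": 0.0014, "dz": 0.003, "hand": 0},
    {"rx": -0.002, "ry": 0.003, "rz": 0.6, "dx": 0.001, "dy": 0.0014, "dz": 0.003, "hand": 0},
    {"rx": -0.002, "ry": 0.003, "rz": 0.7, "dx": 0.001, "dy": 0.0014, "dz": 0.003, "hand": 0},
    {"rx": -0.002, "ry": 0.003, "rz": 0.8, "dx": 0.001, "dy": 0.0014, "dz": 0.003, "hand": 0},
  ],
)

```text
t: 28.88
eef_pos: [0.5071, 0.0527, 0.0429]
tool_rot: [[-0.983, -0.184, 0.005], [-0.184, 0.983, 0.002], [-0.005, 0.001, -1.0]]
force: [-3.3, -1.0, 16.3]
finger_gap: 0.282
```

```bash
python3 go.py 0.5068 0.052 0.045
```

```text
t 28.8833 J [  23.6   18.1  -18.4    0.   -53.2 -103. ] p [0.5071 0.0527 0.0429] yaw -169.37 zaxis [ 0.0048  0.0018 -1.    ] F [-3.35 -1.   16.35] M [-0.483  1.206  0.12 ] gap 0.282
d [ 0.0004 -0.0006 -0.0021] r [0.0009 0.0051 0.    ]
```

servo_tool(
  targets=[
    {"rx": 0.001, "ry": 0.003, "rz": 0.1, "dx": 0.001, "dy": 0, "dz": 0.0014, "hand": 0},
    {"rx": 0.001, "ry": 0.005, "rz": 0.2, "dx": 0.0008, "dy": 0, "dz": 0.0012, "hand": 0},
    {"rx": 0.001, "ry": 0.005, "rz": 0.3, "dx": 0.0008, "dy": 0, "dz": 0.0012, "hand": 0},
    {"rx": 0.001, "ry": 0.005, "rz": 0.4, "dx": 0.0008, "dy": 0, "dz": 0.0012, "hand": 0},
    {"rx": 0.001, "ry": 0.005, "rz": 0.5, "dx": 0.0008, "dy": 0, "dz": 0.0012, "hand": 0},
    {"rx": 0.001, "ry": 0.005, "rz": 0.6, "dx": 0.0008, "dy": 0, "dz": 0.0012, "hand": 0},
    {"rx": 0.001, "ry": 0.005, "rz": 0.7, "dx": 0.0008, "dy": 0, "dz": 0.0012, "hand": 0},
    {"rx": 0.001, "ry": 0.005, "rz": 0.8, "dx": 0.0008, "dy": 0, "dz": 0.0012, "hand": 0},
  ],
)

```text
t: 29.55
eef_pos: [0.5069, 0.0525, 0.0431]
tool_rot: [[-0.815, 0.58, 0.002], [0.58, 0.815, 0.002], [-0.0, 0.002, -1.0]]
force: [-2.9, -0.5, 9.5]
finger_gap: 0.282
```

```bash
python3 go.py 0.5068 0.052 0.045
```

```text
t 29.55 J [ 2.350e+01  1.820e+01 -1.820e+01 -1.000e-01 -5.350e+01 -1.489e+02] p [0.5069 0.0525 0.0431] yaw 144.54 zaxis [ 0.0016  0.0016 -1.    ] F [-2.87 -0.53  9.52] M [-0.459  1.125  0.074] gap 0.282
d [-0.0001 -0.0004 -0.0019] r [0.0022 0.0003 0.    ]
```

servo_tool(
  targets=[
    {"rx": 0.001, "ry": 0, "rz": 0, "dx": 0.0003, "dy": 0, "dz": 0.0004, "hand": 0},
    {"rx": 0.002, "ry": 0, "rz": 0, "dx": 0, "dy": 0, "dz": -0.0002, "hand": 0},
    {"rx": 0.002, "ry": 0, "rz": 0, "dx": 0, "dy": 0, "dz": -0.0004, "hand": 0},
    {"rx": 0.002, "ry": 0, "rz": 0, "dx": 0, "dy": 0, "dz": -0.0004, "hand": 35},
    {"rx": 0.002, "ry": 0, "rz": 0, "dx": 0, "dy": 0, "dz": -0.0004, "hand": 50},
    {"rx": 0.002, "ry": 0, "rz": 0, "dx": 0, "dy": 0, "dz": -0.0004, "hand": 65},
    {"rx": 0.002, "ry": 0, "rz": 0, "dx": 0, "dy": 0, "dz": -0.0004, "hand": 70},
    {"rx": 0.002, "ry": 0, "rz": 0, "dx": 0, "dy": 0, "dz": -0.002, "hand": 70},
  ],
)

```text
t: 30.22
eef_pos: [0.5067, 0.0524, 0.0447]
tool_rot: [[-0.814, 0.58, -0.0], [0.58, 0.814, -0.0], [0.0, -0.0, -1.0]]
force: [-0.5, -1.0, 0.1]
finger_gap: 0.701
```

servo_tool(
  targets=[
    {"rx": 0, "ry": 0, "rz": 0, "dx": 0, "dy": 0, "dz": -0.006, "hand": 70},
    {"rx": 0, "ry": 0, "rz": 0, "dx": 0, "dy": 0, "dz": -0.016, "hand": 70},
    {"rx": 0, "ry": 0, "rz": 0, "dx": 0, "dy": 0, "dz": -0.03, "hand": 70},
    {"rx": 0, "ry": 0, "rz": 0, "dx": 0, "dy": 0, "dz": -0.045, "hand": 70},
    {"rx": 0, "ry": 0, "rz": 0, "dx": 0, "dy": 0, "dz": -0.06, "hand": 70},
    {"rx": 0, "ry": 0, "rz": 0, "dx": 0, "dy": 0, "dz": -0.075, "hand": 70},
    {"rx": 0, "ry": 0, "rz": 0, "dx": 0, "dy": 0, "dz": -0.085, "hand": 70},
    {"rx": 0, "ry": 0, "rz": 0, "dx": 0, "dy": 0, "dz": -0.09, "hand": 70},
  ],
)

```text
t: 30.88
eef_pos: [0.5077, 0.0527, 0.137]
tool_rot: [[-0.815, 0.58, 0.003], [0.58, 0.815, 0.001], [-0.002, 0.002, -1.0]]
force: [-0.2, 1.5, -0.3]
finger_gap: 0.701
```

```bash
python3 go.py 0.5068 0.052 0.045
python3 - <<'E'
from h import *
f=grab_frame("wrist"); save(f,"w17"); save(f,"w17c",(215,200,350,330),4.5)
g=grab_frame("scene"); save(g,"s17c",(210,190,310,275),7)
E
date
```

```text
t 30.8833 J [  23.6   12.9  -10.1    0.   -66.8 -149. ] p [0.5077 0.0527 0.137 ] yaw 144.55 zaxis [ 2.9e-03  9.0e-04 -1.0e+00] F [-0.17  1.47 -0.35] M [ 0.021 -0.029 -0.036] gap 0.701
d [ 0.0005 -0.0013  0.092 ] r [0.0024 0.0019 0.    ]
Sat Dec  5 18:43:28 UTC 2026
```

View pics/w17.png

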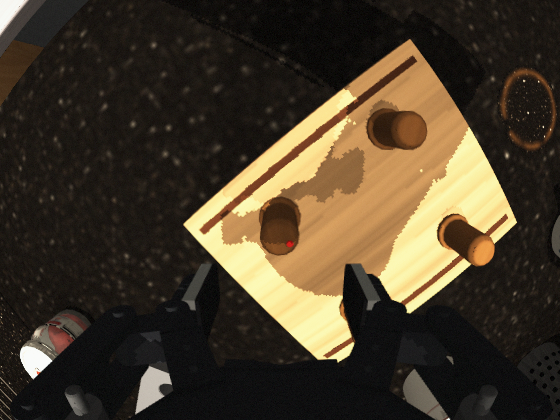

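View pics/s17c.png

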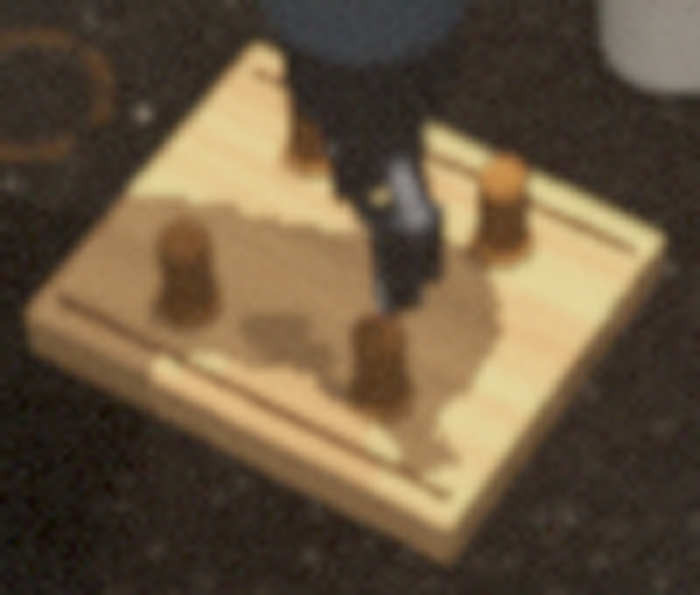

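servo_tool(
  targets=[
    {"rx": 0, "ry": 0, "rz": 0, "dx": 0, "dy": -0.02, "dz": 0, "hand": 70},
    {"rx": 0, "ry": 0, "rz": 0, "dx": 0, "dy": -0.05, "dz": 0, "hand": 70},
    {"rx": 0, "ry": 0, "rz": 0, "dx": 0, "dy": -0.08, "dz": 0, "hand": 70},
    {"rx": 0, "ry": 0, "rz": 0, "dx": 0, "dy": -0.11, "dz": 0.01, "hand": 70},
    {"rx": 0, "ry": 0, "rz": 0, "dx": 0, "dy": -0.13, "dz": 0.025, "hand": 70},
    {"rx": 0, "ry": 0, "rz": 0, "dx": 0, "dy": -0.14, "dz": 0.035, "hand": 70},
    {"rx": 0, "ry": 0, "rz": 0, "dx": 0, "dy": -0.14, "dz": 0.035, "hand": 70},
    {"rx": 0, "ry": 0, "rz": 0, "dx": 0, "dy": -0.14, "dz": 0.035, "hand": 70},
  ],
)

```text
t: 31.65
eef_pos: [0.4253, -0.0617, 0.0998]
tool_rot: [[-0.814, 0.581, -0.0], [0.581, 0.814, 0.0], [0.001, -0.0, -1.0]]
force: [1.0, 0.3, 1.0]
finger_gap: 0.702
```

```bash
python3 go.py
python3 - <<'E'
from h import *
import json
f=grab_frame("wrist"); save(f,"w18")
json.dump({k:np.array(v).tolist() for k,v in f.items() if k!="color"},open("w18.json","w"))
q=proj(f,[[.506,.052,.03],[.506,.052,.086]],True); print(q)
E
ls -l --time-style=full-iso pics/scene0.png; date
```

```text
t 31.65 J [  12.8    6.2  -24.4   -0.   -59.4 -138.3] p [ 0.4253 -0.0617  0.0998] yaw 144.48 zaxis [-5.e-04  3.e-04 -1.e+00] F [0.96 0.35 0.97] M [ 0.004 -0.073 -0.03 ] gap 0.702
[[460.73869504 228.7680261 ]
 [501.90561907 255.84752892]]
-rw-r--r-- 1 agent agent 402938 2026-12-05 18:18:13.583590374 +0000 pics/scene0.png
Sat Dec  5 18:44:03 UTC 2026
```

View pics/w18.png

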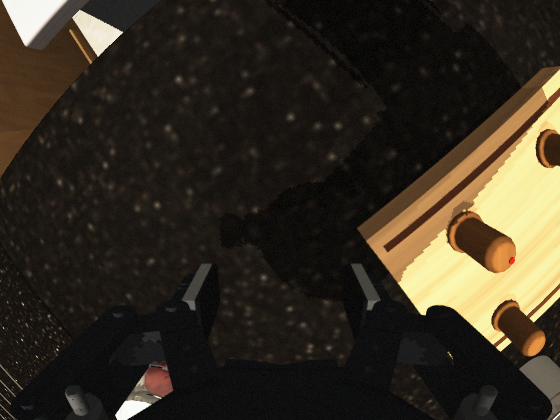

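Run:
```python
import cv2
im=cv2.imread("pics/w18.png"); 
cv2.imwrite("pics/w18a.png",cv2.resize(im[195:280,435:530],None,fx=8,fy=7,interpolation=cv2.INTER_CUBIC))
cv2.imwrite("pics/w18b.png",cv2.resize(im[285:365,480:560],None,fx=8,fy=7,interpolation=cv2.INTER_CUBIC))
```

```text
(no output)
```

View pics/w18a.png

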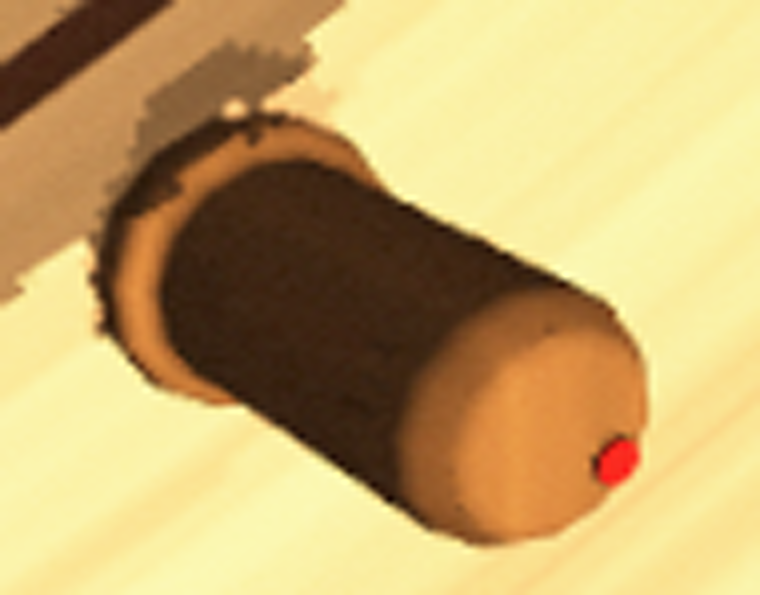

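View pics/w18b.png

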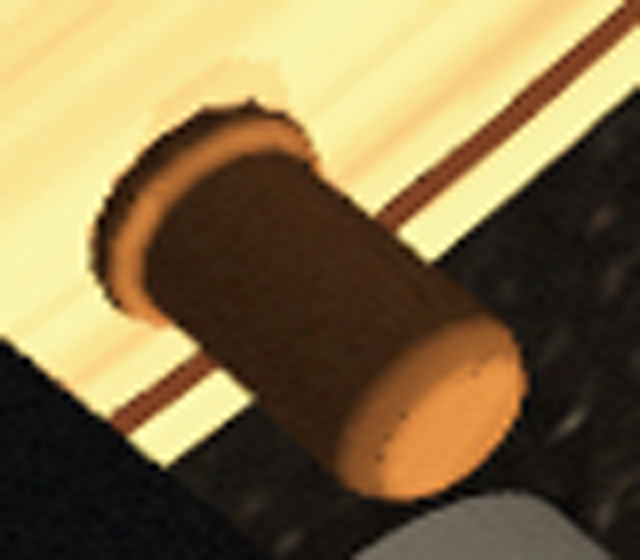

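servo_tool(
  targets=[
    {"rx": 0, "ry": 0, "rz": 0, "dx": 0, "dy": 0.01, "dz": -0.015, "hand": 40},
    {"rx": 0, "ry": 0, "rz": 0, "dx": 0, "dy": 0.035, "dz": -0.025, "hand": 0},
    {"rx": 0, "ry": 0, "rz": 0, "dx": 0, "dy": 0.065, "dz": -0.025, "hand": 0},
    {"rx": 0, "ry": 0, "rz": 0, "dx": 0, "dy": 0.095, "dz": -0.025, "hand": 0},
    {"rx": 0, "ry": 0, "rz": 0, "dx": 0, "dy": 0.12, "dz": -0.02, "hand": 0},
    {"rx": 0, "ry": 0, "rz": 0, "dx": 0, "dy": 0.136, "dz": -0.01, "hand": 0},
    {"rx": 0, "ry": 0, "rz": 0, "dx": 0, "dy": 0.14, "dz": 0, "hand": 0},
    {"rx": 0, "ry": 0, "rz": 0, "dx": 0, "dy": 0.14, "dz": 0, "hand": 0},
  ],
)

```text
t: 32.37
eef_pos: [0.5071, 0.054, 0.0986]
tool_rot: [[-0.815, 0.579, -0.002], [0.579, 0.815, -0.0], [0.002, -0.001, -1.0]]
force: [-1.0, -0.2, 0.3]
finger_gap: 0.001
```

```bash
python3 go.py 0.506 0.052 0.0875
python3 - <<'E'
from h import *
f=grab_frame("wrist"); save(f,"w19c",(200,190,360,350),4)
E
python3 go.py 0.506 0.052 0.0875
```

```text
t 32.3667 J [  23.7   14.9  -13.4   -0.   -61.7 -149. ] p [0.5071 0.054  0.0986] yaw 144.63 zaxis [-2.1e-03 -3.0e-04 -1.0e+00] F [-0.98 -0.23  0.26] M [-0.063  0.188  0.021] gap 0.001
d [-0.0003 -0.0023  0.0111] r [-0.0015 -0.0016  0.    ]
t 32.4167 J [  23.6   14.8  -13.4   -0.   -61.8 -149. ] p [0.507  0.0531 0.0996] yaw 144.6 zaxis [-1.3e-03 -5.0e-04 -1.0e+00] F [ 0.28 -0.36 -0.94] M [-0.047  0.028  0.02 ] gap 0.003
d [ 0.0001 -0.0015  0.0121] r [-0.0011 -0.0007  0.    ]
```

View pics/w19c.png

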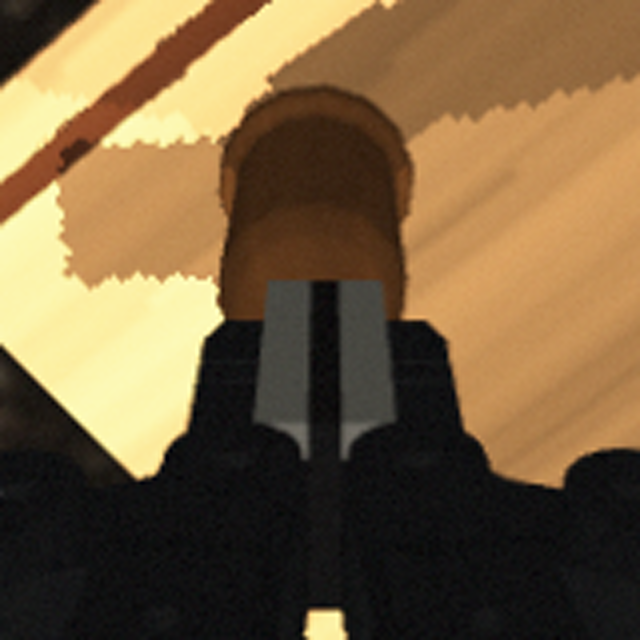

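servo_tool(
  targets=[
    {"rx": 0, "ry": 0, "rz": 0, "dx": 0, "dy": -0.0008, "dz": 0.003, "hand": 0},
    {"rx": 0, "ry": 0, "rz": 0, "dx": 0, "dy": -0.0008, "dz": 0.006, "hand": 0},
    {"rx": 0, "ry": 0, "rz": 0, "dx": 0, "dy": -0.0008, "dz": 0.008, "hand": 0},
    {"rx": 0, "ry": 0, "rz": 0, "dx": 0, "dy": -0.0008, "dz": 0.0095, "hand": 0},
    {"rx": 0, "ry": 0, "rz": 0, "dx": 0, "dy": -0.0008, "dz": 0.0105, "hand": 0},
    {"rx": 0, "ry": 0, "rz": 0, "dx": 0, "dy": -0.0008, "dz": 0.011, "hand": 0},
    {"rx": 0, "ry": 0, "rz": 0, "dx": 0, "dy": -0.0008, "dz": 0.011, "hand": 0},
    {"rx": 0, "ry": 0, "rz": 0, "dx": 0, "dy": -0.0008, "dz": 0.011, "hand": 0},
  ],
)

```text
t: 33.08
eef_pos: [0.5065, 0.0524, 0.0887]
tool_rot: [[-0.815, 0.579, -0.001], [0.579, 0.815, -0.0], [0.001, -0.001, -1.0]]
force: [0.2, 1.5, 0.1]
finger_gap: -0.009
```

```bash
python3 go.py 0.506 0.052 0.0875
```

```text
t 33.0833 J [  23.6   15.4  -14.5    0.   -60.2 -149. ] p [0.5065 0.0524 0.0887] yaw 144.59 zaxis [-1.1e-03 -5.0e-04 -1.0e+00] F [0.19 1.54 0.12] M [-0.013 -0.067 -0.004] gap -0.009
d [ 0.0002 -0.0006  0.0012] r [-0.001  -0.0006  0.    ]
```

servo_tool(
  targets=[
    {"rx": 0, "ry": 0, "rz": 0, "dx": 0, "dy": 0, "dz": 0.0003, "hand": 0},
    {"rx": 0, "ry": 0, "rz": 0, "dx": 0, "dy": 0, "dz": 0.0006, "hand": 0},
    {"rx": 0, "ry": 0, "rz": 0, "dx": 0, "dy": 0, "dz": 0.0009, "hand": 0},
    {"rx": 0, "ry": 0, "rz": 0, "dx": 0, "dy": 0, "dz": 0.0012, "hand": 0},
    {"rx": 0, "ry": 0, "rz": 0, "dx": 0, "dy": 0, "dz": 0.0015, "hand": 0},
    {"rx": 0, "ry": 0, "rz": 0, "dx": 0, "dy": 0, "dz": 0.0015, "hand": 0},
    {"rx": 0, "ry": 0, "rz": 0, "dx": 0, "dy": 0, "dz": 0.0015, "hand": 0},
    {"rx": 0, "ry": 0, "rz": 0, "dx": 0, "dy": 0, "dz": 0.0015, "hand": 0},
  ],
)

```text
t: 33.75
eef_pos: [0.5065, 0.0524, 0.0872]
tool_rot: [[-0.815, 0.579, -0.001], [0.579, 0.815, -0.0], [0.001, -0.001, -1.0]]
force: [-0.1, 0.1, -0.6]
finger_gap: -0.001
```

```bash
python3 go.py 0.506 0.052 0.0875
```

```text
t 33.75 J [  23.6   15.5  -14.6    0.   -60.  -149. ] p [0.5065 0.0524 0.0872] yaw 144.59 zaxis [-1.1e-03 -5.0e-04 -1.0e+00] F [-0.07  0.1  -0.63] M [ 0.01  -0.016  0.044] gap -0.001
d [ 0.0002 -0.0007 -0.0003] r [-0.001  -0.0006  0.    ]
```

servo_tool(
  targets=[
    {"rx": 0, "ry": 0, "rz": 0, "dx": 0, "dy": 0, "dz": 0.0002, "hand": 0},
    {"rx": 0, "ry": 0, "rz": 0, "dx": 0, "dy": 0, "dz": 0.0004, "hand": 0},
    {"rx": 0, "ry": 0, "rz": 0, "dx": 0, "dy": 0, "dz": 0.0006, "hand": 0},
    {"rx": 0, "ry": 0, "rz": 0, "dx": 0, "dy": 0, "dz": 0.0008, "hand": 0},
    {"rx": 0, "ry": 0, "rz": 0, "dx": 0, "dy": 0, "dz": 0.0008, "hand": 0},
    {"rx": 0, "ry": 0, "rz": 0, "dx": 0, "dy": 0, "dz": 0.0008, "hand": 0},
    {"rx": 0, "ry": 0, "rz": 0, "dx": 0, "dy": 0, "dz": 0.0008, "hand": 0},
    {"rx": 0, "ry": 0, "rz": 0, "dx": 0, "dy": 0, "dz": 0.0008, "hand": 0},
  ],
)

```text
t: 34.42
eef_pos: [0.5067, 0.0525, 0.0866]
tool_rot: [[-0.815, 0.579, -0.001], [0.579, 0.815, -0.0], [0.0, -0.001, -1.0]]
force: [0.8, -0.0, 1.9]
finger_gap: 0.0
```

```bash
python3 go.py 0.506 0.052 0.0865
```

```text
t 34.4167 J [  23.6   15.5  -14.7    0.   -59.9 -149. ] p [0.5067 0.0525 0.0866] yaw 144.6 zaxis [-7.e-04 -5.e-04 -1.e+00] F [ 0.8  -0.05  1.86] M [-0.022 -0.011 -0.07 ] gap 0.0
d [ 0.0003 -0.0008  0.0001] r [-0.0008 -0.0003  0.    ]
```

servo_tool(
  targets=[
    {"rx": 0, "ry": 0, "rz": 0, "dx": 0, "dy": 0, "dz": 0.0006, "hand": 0},
    {"rx": 0, "ry": 0, "rz": 0, "dx": 0, "dy": 0, "dz": 0.001, "hand": 0},
    {"rx": 0, "ry": 0, "rz": 0, "dx": 0, "dy": 0, "dz": 0.0013, "hand": 0},
    {"rx": 0, "ry": 0, "rz": 0, "dx": 0, "dy": 0, "dz": 0.0016, "hand": 0},
    {"rx": 0, "ry": 0, "rz": 0, "dx": 0, "dy": 0, "dz": 0.0016, "hand": 0},
    {"rx": 0, "ry": 0, "rz": 0, "dx": 0, "dy": 0, "dz": 0.0016, "hand": 0},
    {"rx": 0, "ry": 0, "rz": 0, "dx": 0, "dy": 0, "dz": 0.0016, "hand": 0},
    {"rx": 0, "ry": 0, "rz": 0, "dx": 0, "dy": 0, "dz": 0.0016, "hand": 0},
  ],
)

```text
t: 35.08
eef_pos: [0.5075, 0.0525, 0.0859]
tool_rot: [[-0.815, 0.579, 0.001], [0.579, 0.815, -0.0], [-0.001, 0.0, -1.0]]
force: [-1.0, -0.2, 6.3]
finger_gap: 0.006
```

```bash
python3 go.py 0.506 0.052 0.0865
```

```text
t 35.0833 J [ 2.36e+01  1.55e+01 -1.47e+01  1.00e-01 -5.97e+01 -1.49e+02] p [0.5075 0.0525 0.0859] yaw 144.62 zaxis [ 1.4e-03 -4.0e-04 -1.0e+00] F [-1.03 -0.24  6.33] M [-0.107  0.134  0.047] gap 0.006
d [ 0.001  -0.0013 -0.0006] r [0.0005 0.0014 0.    ]
```

servo_tool(
  targets=[
    {"rx": 0, "ry": 0, "rz": 0, "dx": 0, "dy": 0, "dz": 0.0018, "hand": 0},
    {"rx": 0, "ry": 0, "rz": 0, "dx": 0, "dy": 0, "dz": 0.0022, "hand": 0},
    {"rx": 0, "ry": 0, "rz": 0, "dx": 0, "dy": 0, "dz": 0.0024, "hand": 0},
    {"rx": 0, "ry": 0, "rz": 0, "dx": 0, "dy": 0, "dz": 0.0026, "hand": 0},
    {"rx": 0, "ry": 0, "rz": 0, "dx": 0, "dy": 0, "dz": 0.0026, "hand": 0},
    {"rx": 0, "ry": 0, "rz": 0, "dx": 0, "dy": 0, "dz": 0.0026, "hand": 0},
    {"rx": 0, "ry": 0, "rz": 0, "dx": 0, "dy": 0, "dz": 0.0026, "hand": 0},
    {"rx": 0, "ry": 0, "rz": 0, "dx": 0, "dy": 0, "dz": 0.0026, "hand": 0},
  ],
)

```text
t: 35.75
eef_pos: [0.509, 0.0524, 0.0856]
tool_rot: [[-0.816, 0.578, 0.005], [0.578, 0.816, -0.001], [-0.005, 0.003, -1.0]]
force: [-2.2, -1.1, 14.6]
finger_gap: -0.003
```

```bash
python3 go.py 0.506 0.052 0.0865
```

```text
t 35.75 J [  23.6   15.6  -14.8    0.2  -59.4 -149. ] p [0.509  0.0524 0.0856] yaw 144.68 zaxis [ 5.3e-03 -6.0e-04 -1.0e+00] F [-2.24 -1.08 14.55] M [-0.27  0.91 -0.03] gap -0.003
d [ 0.0022 -0.002  -0.0009] r [0.0026 0.0047 0.    ]
```

servo_tool(
  targets=[
    {"rx": 0.001, "ry": 0.002, "rz": 0, "dx": 0.0005, "dy": 0, "dz": -0.001, "hand": 0},
    {"rx": 0.002, "ry": 0.004, "rz": 0, "dx": 0.0015, "dy": -0.001, "dz": -0.003, "hand": 0},
    {"rx": 0.002, "ry": 0.004, "rz": 0, "dx": 0.0019, "dy": -0.0013, "dz": -0.003, "hand": 0},
    {"rx": 0.002, "ry": 0.004, "rz": 0, "dx": 0.0019, "dy": -0.0013, "dz": -0.003, "hand": 0},
    {"rx": 0.002, "ry": 0.004, "rz": 0, "dx": 0.0019, "dy": -0.0013, "dz": -0.003, "hand": 0},
    {"rx": 0.002, "ry": 0.004, "rz": 0, "dx": 0.0019, "dy": -0.0013, "dz": -0.003, "hand": 0},
    {"rx": 0.002, "ry": 0.004, "rz": 0, "dx": 0.0019, "dy": -0.0013, "dz": -0.003, "hand": 0},
    {"rx": 0.002, "ry": 0.004, "rz": 0, "dx": 0.0019, "dy": -0.0013, "dz": -0.003, "hand": 0},
  ],
)

```text
t: 36.42
eef_pos: [0.5066, 0.0524, 0.0884]
tool_rot: [[-0.816, 0.578, 0.0], [0.578, 0.816, -0.0], [-0.0, 0.0, -1.0]]
force: [-0.5, 0.3, 0.5]
finger_gap: -0.002
```

```bash
python3 go.py 0.5067 0.0524 0.0862; date
```

```text
t 36.4167 J [  23.6   15.3  -14.6    0.   -60.1 -148.9] p [0.5066 0.0524 0.0884] yaw 144.67 zaxis [ 5.e-04 -0.e+00 -1.e+00] F [-0.53  0.31  0.47] M [-0.023  0.019 -0.029] gap -0.002
d [-0.0001  0.0001  0.0022] r [0.0003 0.0004 0.    ]
Sat Dec  5 18:46:54 UTC 2026
```

servo_tool(
  targets=[
    {"rx": 0, "ry": 0, "rz": 0, "dx": 0, "dy": 0, "dz": 0.0008, "hand": 0},
    {"rx": 0, "ry": 0, "rz": 0, "dx": 0, "dy": 0, "dz": 0.0014, "hand": 0},
    {"rx": 0, "ry": 0, "rz": 0, "dx": 0, "dy": 0, "dz": 0.0018, "hand": 0},
    {"rx": 0, "ry": 0, "rz": 0, "dx": 0, "dy": 0, "dz": 0.0021, "hand": 0},
    {"rx": 0, "ry": 0, "rz": 0, "dx": 0, "dy": 0, "dz": 0.0023, "hand": 0},
    {"rx": 0, "ry": 0, "rz": 0, "dx": 0, "dy": 0, "dz": 0.0023, "hand": 0},
    {"rx": 0, "ry": 0, "rz": 0, "dx": 0, "dy": 0, "dz": 0.0023, "hand": 0},
    {"rx": 0, "ry": 0, "rz": 0, "dx": 0, "dy": 0, "dz": 0.0023, "hand": 0},
  ],
)

```text
t: 37.08
eef_pos: [0.5068, 0.0524, 0.0864]
tool_rot: [[-0.816, 0.578, 0.001], [0.578, 0.816, 0.0], [-0.001, 0.001, -1.0]]
force: [-0.1, -0.1, 3.8]
finger_gap: -0.004
```

```bash
python3 go.py 0.5067 0.0524 0.0862; date
```

```text
t 37.0833 J [  23.6   15.5  -14.8    0.   -59.7 -148.9] p [0.5068 0.0524 0.0864] yaw 144.68 zaxis [ 1.1e-03  1.0e-04 -1.0e+00] F [-0.08 -0.12  3.75] M [0.003 0.04  0.006] gap -0.004
d [ 0.0001 -0.0001  0.0002] r [0.0007 0.0009 0.    ]
Sat Dec  5 18:47:07 UTC 2026
```

servo_tool(
  targets=[
    {"rx": 0, "ry": 0, "rz": 0, "dx": 0, "dy": 0, "dz": -0.001, "hand": 0},
    {"rx": 0, "ry": 0, "rz": 0, "dx": 0, "dy": 0, "dz": -0.005, "hand": 0},
    {"rx": 0, "ry": 0, "rz": 0, "dx": 0, "dy": 0, "dz": -0.015, "hand": 0},
    {"rx": 0, "ry": 0, "rz": 0, "dx": 0, "dy": 0, "dz": -0.03, "hand": 0},
    {"rx": 0, "ry": 0, "rz": 0, "dx": 0, "dy": 0, "dz": -0.05, "hand": 0},
    {"rx": 0, "ry": 0, "rz": 0, "dx": 0, "dy": 0, "dz": -0.07, "hand": 0},
    {"rx": 0, "ry": 0, "rz": 0, "dx": 0, "dy": -0.02, "dz": -0.085, "hand": 0},
    {"rx": 0, "ry": 0, "rz": 0, "dx": 0, "dy": -0.04, "dz": -0.09, "hand": 0},
  ],
)

```text
t: 37.75
eef_pos: [0.4848, 0.02, 0.1795]
tool_rot: [[-0.817, 0.577, 0.006], [0.577, 0.817, 0.001], [-0.004, 0.004, -1.0]]
force: [0.4, -0.0, 0.6]
finger_gap: 0.001
```

servo_tool(
  targets=[
    {"rx": 0, "ry": 0, "rz": 0, "dx": 0, "dy": -0.03, "dz": -0.005, "hand": 0},
    {"rx": 0, "ry": 0, "rz": 0, "dx": 0, "dy": -0.06, "dz": -0.01, "hand": 0},
    {"rx": 0, "ry": 0, "rz": 0, "dx": 0, "dy": -0.09, "dz": -0.01, "hand": 0},
    {"rx": 0, "ry": 0, "rz": 0, "dx": 0, "dy": -0.11, "dz": -0.01, "hand": 0},
    {"rx": 0, "ry": 0, "rz": 0, "dx": 0, "dy": -0.12, "dz": -0.01, "hand": 0},
    {"rx": 0, "ry": 0, "rz": 0, "dx": 0, "dy": -0.12, "dz": -0.01, "hand": 0},
    {"rx": 0, "ry": 0, "rz": 0, "dx": 0, "dy": -0.12, "dz": -0.01, "hand": 0},
    {"rx": 0, "ry": 0, "rz": 0, "dx": 0, "dy": -0.12, "dz": -0.01, "hand": 0},
  ],
)

```text
t: 38.42
eef_pos: [0.4161, -0.0775, 0.1892]
tool_rot: [[-0.817, 0.577, 0.006], [0.577, 0.817, 0.001], [-0.004, 0.004, -1.0]]
force: [-0.6, 0.0, 0.0]
finger_gap: -0.004
```

```bash
python3 go.py
python3 - <<'E'
from h import *
g=grab_frame("scene"); save(g,"s20c",(205,150,405,310),4)
f=grab_frame("top"); save(f,"t20c",(215,140,450,290),3)
E
```

```text
t 38.4167 J [  10.9    1.   -16.1    0.   -72.6 -136.1] p [ 0.4161 -0.0775  0.1892] yaw 144.78 zaxis [ 5.8e-03  8.0e-04 -1.0e+00] F [-0.65  0.05  0.03] M [ 0.011 -0.006 -0.   ] gap -0.004
```

View pics/s20c.png

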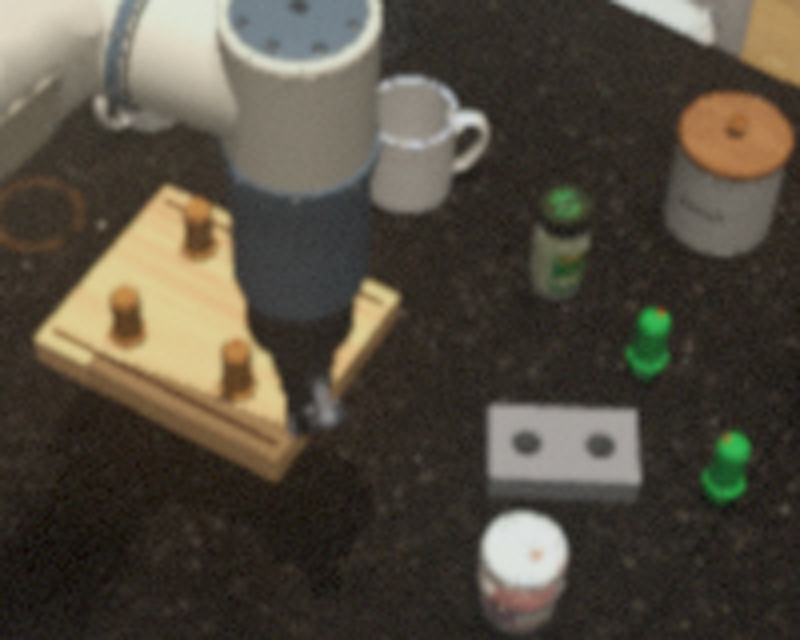

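View pics/t20c.png

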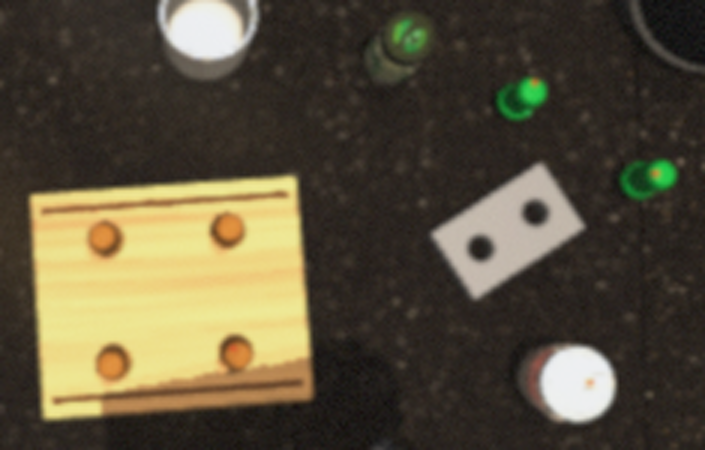

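Run:
```python
from plant import *
print(hand_in())
```

```text
the job is handed in; nothing more can be done
None
```

The peg is out of the grey holder and driven into the rack's empty hole. It stands upright, the gripper is clear of it, and the job is handed in at about 38 s of the 72 s.

**What I did:** I took the orange peg with the red dot, stood it in the hole and turned it clockwise over three grips. The push was mostly 10–20 N, peaking once at 23 N.

**Last checks:**
- **Pictures:** The final scene and top views show it upright like the fitted pegs. Both holder wells are empty, and the green look-alikes and other things look untouched.
- **Seating:** I touched the peg's top with the closed fingertips. The top is at 86.6 mm when unloaded, against a nominal 86.0 mm fully home. So the collar sits about 0.6 mm above the board.
- **Stall under turning:** In the third grip, the last 2.4 rad or so of turning at 10–16 N gave at most 0.1 mm more. I took that as the collar having arrived.

**What disagreed:**
- **Collar gap:** The figures range from about 0.5 mm (summing the depth gained in each grip) to possibly 0.9 mm (pressing on the top). All are within the 1 mm allowed, but not with much to spare.
- **Springiness:** When I raised the push in the third grip, the peg still gave about as much as the wood alone would. I never felt a hard stop there, so arrival rests on the stall and the height check.
- **Close side picture:** One bright spot beside the collar could be a thin gap of light underneath it.

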